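# Load the keep-warm dock and lock the dish in

## Task

Slide the keep-warm dock's transport lock out to its open end stop and stand every steel canister upright in the glass dish while the dish is still outside the bay; then roll the loaded dish along the rollers until it sits fully home against the heater unit. Slide the lock fully home behind it and only then slide the heat selector all the way to high, leaving the colander, the skewer cup and the spoon where they are.

Things in the scene. Friction and masses are not known exactly. Their poses are not given: they have to be found in the camera images.
- dock: fixed keep-warm dock; own +y is the way the dish rolls in, +x roughly away from the robot; origin on the work surface in mid-lane. Roller lane y -190 to +190 mm, eight free rollers, their tops 34 mm high, between rails (inner faces x +-80, tops 46 mm). White heater unit (x +-90, y 190 to 270, 95 mm high) ends the lane and is the dish's stop
- bay (a point): where the centre of the dish's underside is when the dish is fully home against the heater unit: dock (0, 115, 34) mm, axes as the dock's. The bay is the last 145 mm of the lane, open above, its side cheeks 65 mm high on the rails
- lock (a joint): transport lock slide, m: 0 = locked (home), 0.045 = fully open, end stops at both; grows along dock +x (out from the lane). Stays where left; friction about 2.5 N. Its 14 mm steel bar (48 to 62 mm high, dock y 20 to 34) juts 37 mm into the lane when locked, clears the lane only when nearly fully open; locked, it stands 6 mm behind the home dish. A dish in its way blocks it
- lock_grip (a point): on the lock's upright black grip (14 mm along dock x, 20 mm along dock y), 16 mm below its top and 28 mm above the bar's top; pinch it along dock y. At dock (110 + joint, 27, 90) mm. Below it a fixed guide block, dock x 90 to 185, y 0 to 60, 46 mm high, outside the far rail
- heat (a joint): heat slide on top of the heater unit, m: 0 = low, 0.070 = high, end stops at both; grows along dock +x (to the end where the marks beside it are widest). Stays where left; friction about 2 N
- heat_grip (a point): on the heat slide's black grip (14 mm along dock x, 24 mm along dock y, 31 mm tall), 8 mm below its top and 27 mm above the flat top of the heater unit; at dock (-35 + joint, 230, 122) mm; pinch it along dock y
- dish: square glass baking dish, 150 x 150 mm, 30 mm high, walls and floor 5 mm thick, 0.6 kg, standing loose on the rollers; rolls along dock y with about 1 N. Origin at the centre of its underside, z up, its sides along the dock's axes within a few degrees; four canisters fit in it two by two at +-33 mm
- pot1: stainless lidded canister, an upright plain cylinder 54 mm in diameter and 64 mm tall (a small flap on its lid adds 4 mm, seen only), 0.1 to 0.25 kg, heavy at its bottom (centre of mass about 18 mm up: set down leaning by less than 50 degrees it rights itself); origin at the centre of its underside, z up its axis; may be absent (None)
- pot2: stainless lidded canister, an upright plain cylinder 54 mm in diameter and 64 mm tall (a small flap on its lid adds 4 mm, seen only), 0.1 to 0.25 kg, heavy at its bottom (centre of mass about 18 mm up: set down leaning by less than 50 degrees it rights itself); origin at the centre of its underside, z up its axis; may be absent (None)
- pot3: stainless lidded canister, an upright plain cylinder 54 mm in diameter and 64 mm tall (a small flap on its lid adds 4 mm, seen only), 0.1 to 0.25 kg, heavy at its bottom (centre of mass about 18 mm up: set down leaning by less than 50 degrees it rights itself); origin at the centre of its underside, z up its axis; may be absent (None)
- pot4: stainless lidded canister, an upright plain cylinder 54 mm in diameter and 64 mm tall (a small flap on its lid adds 4 mm, seen only), 0.1 to 0.25 kg, heavy at its bottom (centre of mass about 18 mm up: set down leaning by less than 50 degrees it rights itself); origin at the centre of its underside, z up its axis; may be absent (None)
- colander: orange plastic colander, 170 mm wide, 85 mm high; bystander; origin at the centre of its underside
- skewer_cup: white ceramic cup 76 mm wide and 100 mm high with bamboo skewers up to 210 mm high; bystander; origin at the centre of its underside
- spoon: white porcelain spoon, 140 mm long, lying on the worktop; bystander
Things that resemble listed ones, but are neither listed nor needed, are in the scene too. Leave any pink or red look-alike of the pot2 alone.

How it is judged:
On the way, in this order (a step that is already met when the one before it is completed fails the run):
1. the lock is at its open end stop and every canister stands upright in the dish, the dish still outside the bay (value of joint lock above 0.041 m and y of dish in the frame of bay below -0.135 m and x of pot1 in the frame of dish between -0.055 and 0.055 m and y of pot1 in the frame of dish between -0.055 and 0.055 m and z of pot1 in the frame of dish between -0.003 and 0.015 m and angle between each of pot1, pot2, pot3, pot4's own z axis and vertical below 0.15 rad and x of pot2 in the frame of dish between -0.055 and 0.055 m and y of pot2 in the frame of dish between -0.055 and 0.055 m and z of pot2 in the frame of dish between -0.003 and 0.015 m and x of pot3 in the frame of dish between -0.055 and 0.055 m and y of pot3 in the frame of dish between -0.055 and 0.055 m and z of pot3 in the frame of dish between -0.003 and 0.015 m and x of pot4 in the frame of dish between -0.055 and 0.055 m and y of pot4 in the frame of dish between -0.055 and 0.055 m and z of pot4 in the frame of dish between -0.003 and 0.015 m), for 0.2 s.
2. the loaded dish is fully home in the bay, the lock not yet moved in (y of dish in the frame of bay above -0.009 m and z of dish in the frame of bay below 0.006 m and angle between dish's own z axis and vertical below 0.06 rad and x of pot1 in the frame of dish between -0.055 and 0.055 m and y of pot1 in the frame of dish between -0.055 and 0.055 m and z of pot1 in the frame of dish between -0.003 and 0.015 m and angle between each of pot1, pot2, pot3, pot4's own z axis and vertical below 0.15 rad and x of pot2 in the frame of dish between -0.055 and 0.055 m and y of pot2 in the frame of dish between -0.055 and 0.055 m and z of pot2 in the frame of dish between -0.003 and 0.015 m and x of pot3 in the frame of dish between -0.055 and 0.055 m and y of pot3 in the frame of dish between -0.055 and 0.055 m and z of pot3 in the frame of dish between -0.003 and 0.015 m and x of pot4 in the frame of dish between -0.055 and 0.055 m and y of pot4 in the frame of dish between -0.055 and 0.055 m and z of pot4 in the frame of dish between -0.003 and 0.015 m and value of joint lock above 0.03 m), for 0.2 s.
3. the lock is fully home behind the dish (y of dish in the frame of bay above -0.009 m and z of dish in the frame of bay below 0.006 m and angle between dish's own z axis and vertical below 0.06 rad and value of joint lock below 0.004 m and value of joint heat below 0.045 m), for 0.2 s.
4. the heat selector is at its high end stop (value of joint heat above 0.066 m and value of joint lock below 0.004 m), for 0.2 s.
At the end, for the whole second after the job is handed in: every canister present stands upright (within 0.15 rad) on the floor of the dish, the dish is level and within 9 mm of fully home against the heater unit, the lock is within 4 mm of its locked stop, the heat selector is within 4 mm of its high stop, all released and at rest (all of step 4 and y of dish in the frame of bay above -0.009 m and z of dish in the frame of bay below 0.006 m and angle between dish's own z axis and vertical below 0.06 rad and x of pot1 in the frame of dish between -0.055 and 0.055 m and y of pot1 in the frame of dish between -0.055 and 0.055 m and z of pot1 in the frame of dish between -0.003 and 0.015 m and angle between each of pot1, pot2, pot3, pot4's own z axis and vertical below 0.15 rad and x of pot2 in the frame of dish between -0.055 and 0.055 m and y of pot2 in the frame of dish between -0.055 and 0.055 m and z of pot2 in the frame of dish between -0.003 and 0.015 m and x of pot3 in the frame of dish between -0.055 and 0.055 m and y of pot3 in the frame of dish between -0.055 and 0.055 m and z of pot3 in the frame of dish between -0.003 and 0.015 m and x of pot4 in the frame of dish between -0.055 and 0.055 m and y of pot4 in the frame of dish between -0.055 and 0.055 m and z of pot4 in the frame of dish between -0.003 and 0.015 m and linear speed of each of dish, pot1, pot2, pot3, pot4 below 0.02 m/s); the robot touches nothing.
It fails at once if the colander is moved more than 30 mm (distance of colander from where it was at the start of the episode above 0.03 m).
It fails at once if the skewer cup is moved more than 30 mm (distance of skewer_cup from where it was at the start of the episode above 0.03 m).
It fails at once if the spoon is moved more than 30 mm (distance of spoon from where it was at the start of the episode above 0.03 m).
Of pot1, pot2, pot3, pot4 only 2 to 4 are there at a start; the rules pass over those that are not, and their reading is None.
At some moment in a run one of pot1, pot2, pot3, pot4 may be knocked a few centimetres aside while the robot is not near it.
Once in a run the grip may slacken for a moment while it holds something.
It also fails if it takes over 210 s, if anything falls off the work surface, if the arm or the gripper's body presses on something with over 40 N, if the wrist force passes 120 N, or if a joint passes its speed limit or range.

## Robot

A 6-joint arm with a two-finger parallel gripper is mounted at the origin on the work surface. World frame = base frame: x ahead of the robot, y to its left, z up, the work surface at z = 0. Lengths are in m, angles in rad, forces in N, time in s.
With the tool pointing down it reaches from about 0.425 to 0.95 m from the base axis. Payload 3.5 kg.
Tool frame: the origin (TCP) lies between the finger pads; the fingertips stand 17 mm ahead of it and the grasp point (between the pads) lies 2 mm behind it; z points along the fingers, y is the direction in which the jaws open and shut (so a half turn about z gives the same grasp; the last joint's range is limited). The gripper opens to 85 mm and grips with 20 to 120 N. Pads are 22 mm wide; open, the fingers measure 114 mm over their backs; the gripper's body (76 mm by 85 mm) begins 54 mm behind the grasp point. The pads swing forward as they close: fully open they stand 13 mm farther back than shut.
Start: joints at [-1.426, 0.286, 1.577, -0, 1.279, -0.15], TCP at [0.196, -0.646, 0.248] pointing down, gripper open.
Joint ranges: [-2.77, 2.77], [-0.9, 2.22], [0.21, 2.48], [-1.53, 4.67], [0.24, 2.81], [-2.84, 2.84]. Speed limits (rad/s): [2.79, 2.79, 3.14, 3.14, 3.14, 3.14].

## Interface

Orientations are given as a unit quaternion [x, y, z, w].
In Python, from plant import ctrl gives the robot as it stands.
- The arm moves only by the tool carry_out, never from a script. Its argument "commands" is a list of rows, each an object with "delta_pos": the shift along the tool's x, y, z in m, a list of three; "delta_rot": the turn, a rotation vector about the tool's x, y, z in rad, a list of three; "claw": the opening in per cent of the stroke, from 0 (shut) to 100 (fully open). A call has 1 to 8 rows; each row is the pose to reach, as a shift and turn from the pose measured when the call began, along the tool's axes at that moment; what a row does not reach only later rows make up. A row lasts 1/12 s, in which the tool goes at most 41.7 mm and 7.16 degrees, less where a joint would pass 70% of its speed; a pose out of reach is approached as far as the arm can. A call with a gripper value outside its range is refused whole. The fingers move at their own pace and stop on an object; "force" is the grip in N (left out, the last holds). Time passes only in rows, so rows that repeat a pose let the fingers close. It gives the time, the measured TCP pose, the force and the opening at its end, in the units of the state.
- ctrl.get_state(): the state, without advancing time (a new reading comes with each control period).
- ctrl.read_camera(name): name is "scene" or "top" or "wrist"; returns (picture, depth): 420x560x3 uint8, red, green, blue; 420x560 float32, m along the optical axis (not along the pixel's ray), 0 where there is no reading.
- ctrl.camera_info(name): a dict with "fx", "fy", "cx", "cy" (pixels), "k1" (the pictures are not rectified: a ray, as slopes to the right and down, at radius r is drawn at 1 + k1 r^2 times it, then the intrinsics apply), "rvec" (rotation vector, rad) and "tvec" (3), from world to camera coordinates, as OpenCV has them; the wrist camera has in their place "mount" (4x4, takes a point from camera to tool coordinates, whose origin is the TCP and whose axes are the flange's). Camera axes: x right, y down, z forward; pixel columns grow to the right and rows downward; lengths in m; the calibration is good to about 2 mm. A picture is of the moment at which its call begins: read the wrist's pose just before it. camera_info takes no time and is no camera call.
- ctrl.sign_off(): hands the job in, once; it reports no verdict.
The state is a dict: "time": time; "qpos": joint angles; "dq": joint speeds; "joint_efforts": joint torques, N m; "eef_pos": TCP position; "tcp_rot": TCP orientation; "contact_force": force on the tool from outside, world axes, zero at the start; "wrist_torque": the same for the moment, N m; "opening": opening from 0.0 (shut) to 1.0 (fully open).
Only numpy, scipy, OpenCV 4.12 (cv2) and the standard library are available. Lean on these libraries where they do the work, as an engineer would, in place of code of your own. Each camera call takes 0.05 s, during which the arm holds its last target.

## Working session

There is one attempt and no reset: what is moved stays moved. The work goes in short steps, Python scripts to look and compute and a tool call to move; the robot and the scene stay as the last step left them, time stands still between calls to the robot, and variables do not carry over. Pictures are saved under pics/ and viewed, and the job is handed in when it is done.

Besides the shell and the picture viewer there is one more tool, called after ">>>" as name(argument=value, ...), one argument or row to a line, values as JSON. carry_out: Moves the arm, as the interface text tells. Its arguments: {"type":"object","properties":{"commands":{"type":"array"},"force":{"type":"number"}},"required":["commands"]}

```bash
ls; mkdir -p pics; python3 - <<'E'
from plant import ctrl
import cv2
print(ctrl.get_state())
for n in ["scene","top","wrist"]:
    p,d=ctrl.read_camera(n); cv2.imwrite(f"pics/{n}0.png",p[:,:,::-1]); print(n,ctrl.camera_info(n))
E
```

```text
pics
{'time': 0.0, 'qpos': array([-1.42599216e+00,  2.87224280e-01,  1.57820015e+00,  3.04123342e-05,
        1.27859149e+00, -1.50020805e-01]), 'dq': array([-0.00045582, -0.00151449, -0.00018147, -0.00146389, -0.00093893,
       -0.00157353]), 'joint_efforts': array([-4.05894398e-04, -4.05981624e+01, -2.92628825e+01, -1.49699686e-04,
        5.82716981e-03,  7.15258039e-06]), 'eef_pos': array([ 0.19606677, -0.64524515,  0.24689552]), 'tcp_rot': array([ 9.89154361e-01,  1.46874718e-01,  1.77165471e-05, -1.21159067e-03]), 'contact_force': array([ 0.30468512, -0.61824602,  0.6976828 ]), 'wrist_torque': array([ 0.01092521, -0.02286784, -0.00105004]), 'opening': 1.0014925416350844}
scene {'fx': 430.3090989155042, 'fy': 430.3090989155042, 'cx': 279.22793060267355, 'cy': 208.87349507904977, 'k1': -0.0339944583874923, 'rvec': array([ 2.23196171,  0.77920707, -0.35251789]), 'tvec': array([-0.40803262, -0.177072  ,  1.47772609])}
top {'fx': 471.10598189866863, 'fy': 471.10598189866863, 'cx': 280.02160207362465, 'cy': 203.67187009811235, 'k1': -0.04876153334387689, 'rvec': array([ 2.20134971, -2.15341868,  0.10156423]), 'tvec': array([-0.03987685,  0.55397399,  1.3284699 ])}
wrist {'fx': 303.41828635469994, 'fy': 303.41828635469994, 'cx': 272.3155779568538, 'cy': 207.45868810052966, 'k1': 0.01314345930773668, 'mount': array([[-1.40695904e-03, -9.66120748e-01, -2.58086653e-01,
         6.54817043e-02],
       [ 9.99998821e-01, -1.20058997e-03, -9.57207564e-04,
        -1.02896891e-03],
       [ 6.14921840e-04, -2.58087695e-01,  9.66121298e-01,
        -1.26436744e-01],
       [ 0.00000000e+00,  0.00000000e+00,  0.00000000e+00,
         1.00000000e+00]])}
```

View pics/scene0.png

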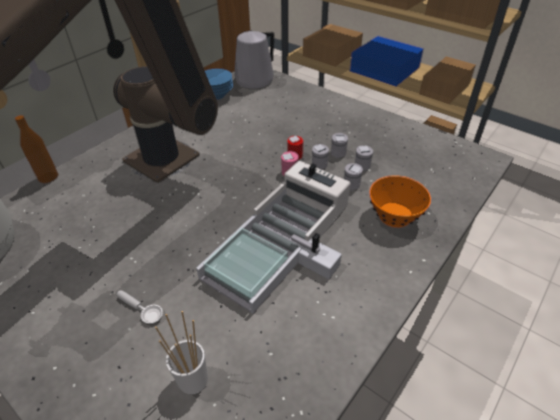

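View pics/top0.png

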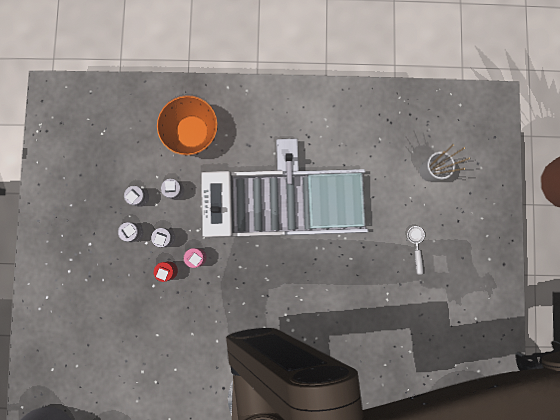

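View pics/wrist0.png

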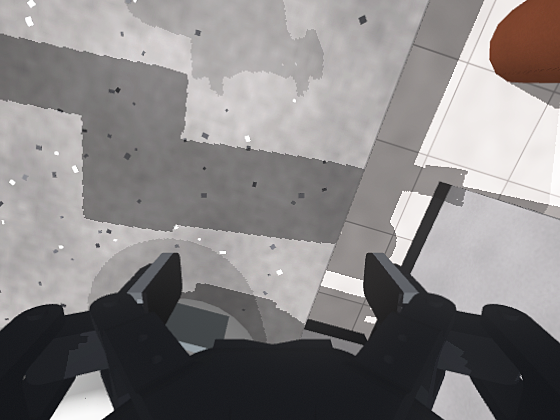

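The top view shows four grey steel canisters at (134,195), (171,187), (128,231) and (161,237). The pink one at (194,258) and the red one at (163,271) are the look-alikes. The dock is in the middle, with the dish at its right (338,200), the lock at (290,157) and the heater at (216,205). Next I'll measure positions.

```bash
cat > h.py <<'E'
import numpy as np, cv2
from scipy.spatial.transform import Rotation as R
from plant import ctrl
def K(i): return np.array([[i["fx"],0,i["cx"]],[0,i["fy"],i["cy"]],[0,0,1.]]), np.array([i["k1"],0,0,0,0.])
def cam2world(name, st=None):
    i=ctrl.camera_info(name)
    if name=="wrist":
        T=np.eye(4);T[:3,:3]=R.from_quat(st["tcp_rot"]).as_matrix();T[:3,3]=st["eef_pos"]
        return T@i["mount"]
    T=np.eye(4);T[:3,:3]=cv2.Rodrigues(i["rvec"])[0];T[:3,3]=np.ravel(i["tvec"])
    return np.linalg.inv(T)
def rays(name,px):
    k,d=K(ctrl.camera_info(name))
    return cv2.undistortPoints(np.asarray(px,float).reshape(-1,1,2),k,d).reshape(-1,2)
def cloud(name,depth,st=None):
    h,w=depth.shape; u,v=np.meshgrid(np.arange(w),np.arange(h))
    r=rays(name,np.stack([u.ravel(),v.ravel()],1)); z=depth.ravel()
    P=np.c_[r*z[:,None],z]; T=cam2world(name,st)
    W=P@T[:3,:3].T+T[:3,3]; W[z==0]=np.nan
    return W.reshape(h,w,3)
def pix2plane(name,px,z,st=None):
    r=rays(name,px); T=cam2world(name,st); D=np.c_[r,np.ones(len(r))]@T[:3,:3].T; o=T[:3,3]
    return o+D*((z-o[2])/D[:,2])[:,None]
def proj(name,P,st=None):
    T=np.linalg.inv(cam2world(name,st)); k,d=K(ctrl.camera_info(name))
    return cv2.projectPoints(np.asarray(P,float).reshape(-1,1,3),cv2.Rodrigues(T[:3,:3])[0],T[:3,3],k,d)[0].reshape(-1,2)
def grab(name,tag):
    st=ctrl.get_state(); p,d=ctrl.read_camera(name); np.savez(f"pics/{tag}.npz",p=p,d=d,**{k:v for k,v in st.items()}); cv2.imwrite(f"pics/{tag}.png",p[:,:,::-1]); return st,p,d
E
python3 - <<'E'
from h import *
st,p,d=grab("top","t1"); W=cloud("top",d)
np.set_printoptions(precision=4,suppress=True)
z=W[...,2]; 
print("floor z",np.nanmedian(z[280:300,60:120]))
m=((z>0.054)&(z<0.074)).astype(np.uint8)
n,l,s,c=cv2.connectedComponentsWithStats(m)
for k in range(1,n):
    if s[k,4]>60:
        q=W[l==k]; print(c[k],s[k,4],np.nanmedian(q,0),(q.min(0)+q.max(0))/2,np.ptp(q,0), p[l==k].mean(0))
# heater top
m=((z>0.085)&(z<0.105)).astype(np.uint8); n,l,s,c=cv2.connectedComponentsWithStats(m)
for k in range(1,n):
    if s[k,4]>300:
        q=W[l==k]; print("h",c[k],s[k],np.median(q[:,2]), cv2.minAreaRect(q[:,:2].astype(np.float32)))
print(pix2plane("top",[[p0] for p0 in []] or [[338,200],[290,157],[216,205]],0.05))
big=cv2.resize(p[120:300,90:390,::-1],None,fx=2.6,fy=2.6,interpolation=cv2.INTER_CUBIC); cv2.imwrite("pics/t1b.png",big)
E
```

```text
floor z 0.00023602977145364967
[180.5488 116.9561] 410 [0.8058 0.2773 0.0638] [0.7653 0.2396 0.064 ] [0.1511 0.1578 0.0199] [125.3707  67.6854  37.9   ]
[289.1789 171.0732] 123 [ 0.6442 -0.051   0.0621] [ 0.6427 -0.0508  0.0628] [0.0655 0.0183 0.017 ] [156.1463 152.5447 160.5447]
[255.3963 173.4147] 217 [0.6361 0.0443 0.0646] [0.6179 0.0383 0.064 ] [0.0516 0.1449 0.0198] [190.0138 187.8756 189.4516]
[336.8376 198.8376] 431 [ 0.5717 -0.1893  0.0636] [ 0.5669 -0.1835  0.0627] [0.1579 0.153  0.0173] [162.4455 179.7912 182.5963]
[170.4933 187.8054] 298 [0.5886 0.28   0.0649] [0.5885 0.2814 0.0635] [0.052  0.0538 0.0189] [182.1275 178.6678 185.7248]
[133.4106 194.8642] 302 [0.5664 0.3834 0.0652] [0.5667 0.3841 0.0639] [0.0516 0.0534 0.0196] [185.9305 182.5762 189.5828]
[127.5789 231.4737] 304 [0.464  0.3948 0.065 ] [0.4641 0.3968 0.064 ] [0.0532 0.054  0.0196] [188.6184 185.1678 192.3783]
[160.759  237.1564] 307 [0.4507 0.3011 0.0651] [0.451  0.3019 0.0639] [0.0504 0.0542 0.0196] [186.8534 183.3127 190.5635]
[257.7333 233.3179] 195 [0.4671 0.0345 0.0652] [0.4666 0.0382 0.0643] [0.0174 0.1573 0.0177] [186.8513 182.8564 183.8359]
[193.4332 257.5603] 307 [0.3957 0.2086 0.0654] [0.3964 0.2086 0.0641] [0.0526 0.0531 0.0177] [208.5147 154.8176 175.8176]
[163.1688 271.5255] 314 [0.356  0.2907 0.0648] [0.356  0.2913 0.0646] [0.0521 0.0523 0.0177] [191.172  104.9045 105.2771]
[ 41.9044 415.3824] 136 [-0.0438  0.6081  0.0625] [-0.0472  0.6208  0.0639] [0.0217 0.1031 0.0197] [59.4706 57.8015 61.0221]
h [216.4927 203.3305] [ 202  171   31   66 1855] 0.09571219008585286 ((0.5463799834251404, 0.1455567479133606), (0.17989742755889893, 0.08206842094659805), 2.363344669342041)
[[ 0.5665 -0.1911  0.05  ]
 [ 0.6864 -0.0531  0.05  ]
 [ 0.5447  0.1528  0.05  ]]
```

View pics/t1b.png

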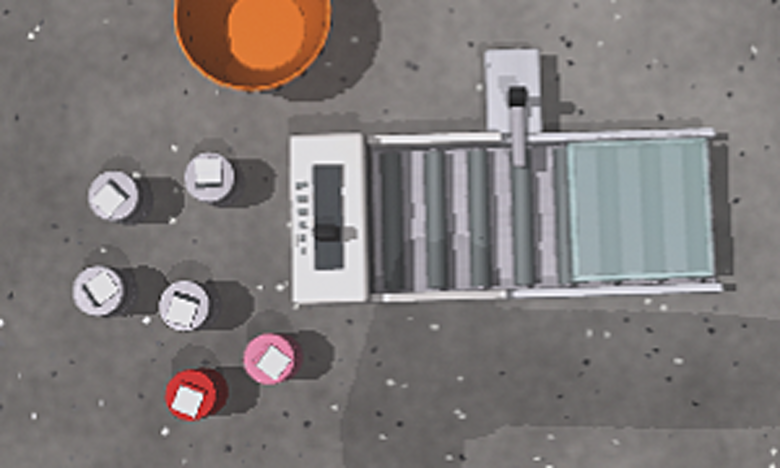

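```bash
cat >> h.py <<'E'
np.set_printoptions(precision=4,suppress=True)
YAW=0.0412
def plan(pos,psi,st=None):
    """deltas (tool frame) to tool-down pose with tool x at world angle psi (rad)"""
    st=st or ctrl.get_state(); Rc=R.from_quat(st["tcp_rot"])
    Rt=R.from_euler('z',psi)*R.from_quat([1,0,0,0])
    return Rc.inv().apply(np.asarray(pos)-st["eef_pos"]), (Rc.inv()*Rt).as_rotvec()
E
python3 - <<'E'
from h import *
D=np.load("pics/t1.npz"); p,d=D["p"],D["d"]; W=cloud("top",d)
# lock grip top at z~0.106
z=W[...,2]; reg=np.zeros(z.shape,bool); reg[130:180,275:305]=1
q=W[reg&(z>0.075)]; print("lockgrip",len(q),q.min(0),q.max(0),np.median(q,0))
q=W[(z>0.11)&(z<0.16)]; u=np.argwhere((z>0.11)&(z<0.16)&(np.arange(560)[None]<240)&(np.arange(560)[None]>200)); 
q=np.array([W[a,b] for a,b in u if 160<a<250]); print("heatgrip",len(q),q.min(0),q.max(0),np.median(q,0))
# dish by colour (teal)
P=p.astype(int); m=((P[...,1]-P[...,0])>8)&(np.arange(560)[None]>300)&(np.arange(560)[None]<375)&(np.arange(420)[:,None]>165)&(np.arange(420)[:,None]<235)
n,l,s,c=cv2.connectedComponentsWithStats(m.astype(np.uint8)); k=1+s[1:,4].argmax(); print(s[k],c[k])
uv=np.argwhere(l==k)[:,::-1]
X=pix2plane("top",uv,0.064); print("dish",cv2.minAreaRect(X[:,:2].astype(np.float32)))
o=np.array([.5559,-.0842]); e=np.array([[np.cos(YAW),np.sin(YAW)],[-np.sin(YAW),np.cos(YAW)]])
print("dish in dock",e@(np.array(cv2.minAreaRect(X[:,:2].astype(np.float32))[0])-o))
print("lockgrip pred",o+e.T@[.11,.027],"heat pred",o+e.T@[-.035,.23])
print("bystander floor pos", pix2plane("top",[[441,165],[416,235],[419,265]],0.01))
st=ctrl.get_state(); print(plan([*(o+e.T@[.11,.027]),0.25],YAW))
E
```

```text
lockgrip 47 [ 0.6731 -0.0581  0.0782] [ 0.6872 -0.0408  0.1118] [ 0.6783 -0.049   0.1048]
heatgrip 50 [0.5218 0.1334 0.1105] [0.5357 0.1555 0.1348] [0.5274 0.1435 0.1294]
[ 308  173   56   56 2911] [335.4019 200.1845]
dish ((0.5647069215774536, -0.18232327699661255), (0.15139535069465637, 0.15265923738479614), 3.467409610748291)
dish in dock [ 0.0048 -0.0984]
lockgrip pred [ 0.6647 -0.0527] heat pred [0.5115 0.1442]
bystander floor pos [[ 0.6811 -0.4998  0.01  ]
 [ 0.4735 -0.4244  0.01  ]
 [ 0.3871 -0.4331  0.01  ]]
(array([ 0.6206, -0.4311, -0.0018]), array([-0.0016, -0.    ,  0.2536]))
```

>>> carry_out(
  commands=[
    {"delta_pos": [0.04,-0.028,0],"delta_rot": [0,0,0.03],"claw": 100},
    {"delta_pos": [0.075,-0.052,0],"delta_rot": [0,0,0.06],"claw": 100},
    {"delta_pos": [0.11,-0.076,0],"delta_rot": [0,0,0.09],"claw": 100},
    {"delta_pos": [0.145,-0.1,0],"delta_rot": [0,0,0.13],"claw": 100},
    {"delta_pos": [0.18,-0.124,0],"delta_rot": [0,0,0.17],"claw": 100},
    {"delta_pos": [0.215,-0.149,0],"delta_rot": [0,0,0.21],"claw": 100},
    {"delta_pos": [0.25,-0.173,0],"delta_rot": [0,0,0.25],"claw": 100},
    {"delta_pos": [0.28,-0.195,0],"delta_rot": [0,0,0.254],"claw": 100},
  ],
)

```text
time: 0.87
eef_pos: [0.4033, -0.3822, 0.2477]
tcp_rot: [1.0, 0.02, -0.0, -0.001]
contact_force: [1.1, -0.5, -0.6]
opening: 1.001
```

```bash
python3 - <<'E'
from h import *
print(plan([0.66,-0.052,0.25],YAW), ctrl.get_state()["eef_pos"])
E
```

```text
(array([ 0.2694, -0.3199, -0.0018]), array([-0.0015,  0.    , -0.0022])) [ 0.4033 -0.3822  0.2477]
```

>>> carry_out(
  commands=[
    {"delta_pos": [0.025,-0.03,0],"delta_rot": [0,0,0],"claw": 100},
    {"delta_pos": [0.05,-0.06,0],"delta_rot": [0,0,0],"claw": 100},
    {"delta_pos": [0.075,-0.09,0],"delta_rot": [0,0,0],"claw": 100},
    {"delta_pos": [0.1,-0.12,0],"delta_rot": [0,0,0],"claw": 100},
    {"delta_pos": [0.125,-0.15,0],"delta_rot": [0,0,0],"claw": 100},
    {"delta_pos": [0.15,-0.18,0],"delta_rot": [0,0,0],"claw": 100},
    {"delta_pos": [0.175,-0.21,0],"delta_rot": [0,0,0],"claw": 100},
    {"delta_pos": [0.2,-0.24,0],"delta_rot": [0,0,0],"claw": 100},
  ],
)

```text
time: 1.53
eef_pos: [0.5945, -0.1327, 0.248]
tcp_rot: [1.0, 0.02, -0.0, -0.001]
contact_force: [-0.0, -0.5, 0.1]
opening: 1.001
```

>>> carry_out(
  commands=[
    {"delta_pos": [0.025,-0.03,0],"delta_rot": [0,0,0],"claw": 100},
    {"delta_pos": [0.05,-0.06,0],"delta_rot": [0,0,0],"claw": 100},
    {"delta_pos": [0.07,-0.08,0],"delta_rot": [0,0,0],"claw": 100},
    {"delta_pos": [0.07,-0.08,0],"delta_rot": [0,0,0],"claw": 100},
    {"delta_pos": [0.07,-0.08,0],"delta_rot": [0,0,0],"claw": 100},
  ],
)

```text
time: 1.95
eef_pos: [0.6617, -0.0486, 0.2474]
tcp_rot: [1.0, 0.021, -0.001, -0.001]
contact_force: [-1.4, 0.6, -0.2]
opening: 1.002
```

```bash
python3 - <<'E'
from h import *
st,p,d=grab("wrist","w1"); print(st["eef_pos"])
cv2.imwrite("pics/w1b.png",cv2.resize(p[...,::-1],None,fx=1.4,fy=1.4))
E
```

```text
[ 0.6617 -0.0486  0.2474]
```

View pics/w1b.png

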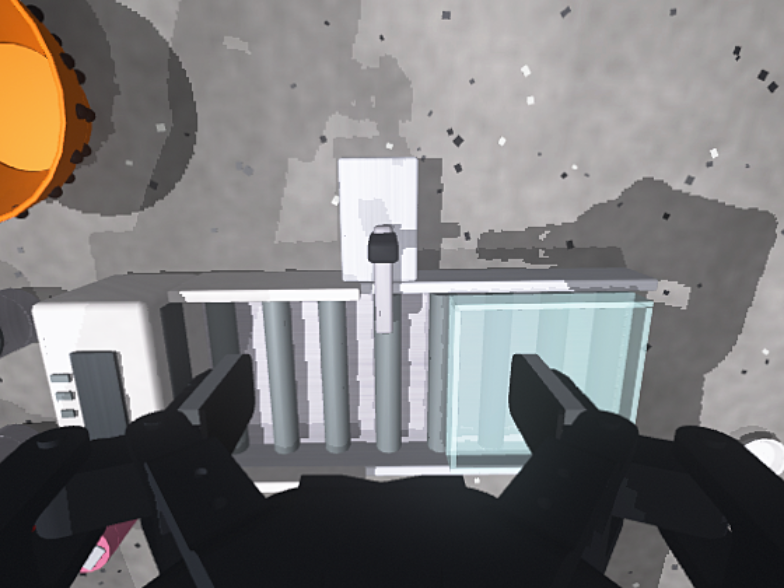

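The wrist view shows the lock grip at (383,247), its bar end at (383,330), the guide block at (378,215) and the dish to the right. I'll measure the grip and block from depth.

```bash
python3 - <<'E'
from h import *
D=np.load("pics/w1.npz"); p,d=D["p"],D["d"]; st={k:D[k] for k in ("tcp_rot","eef_pos")}
W=cloud("wrist",d,st); z=W[...,2]
v,u=np.mgrid[:420,:560]
reg=(u>250)&(u<300)&(v>140)&(v<250)
def s(n,m):
    q=W[m&reg]; print(n,len(q),np.percentile(q,2,axis=0),np.percentile(q,98,axis=0))
s("griptop",(z>0.1)&(z<0.112)); s("bar",(z>0.056)&(z<0.066)); 
reg=(u>235)&(u<305)&(v>105)&(v<205); s("block",(z>0.04)&(z<0.05))
reg=(u>120)&(u<470)&(v>190)&(v<215); 
q=W[reg&(z>0.043)&(z<0.05)]; print("far rail right",np.percentile(q,[2,98],axis=0))
q=W[reg&(z>0.06)&(z<0.068)&(u<255)]; print("far cheek",np.percentile(q,[2,98],axis=0))
print("heater top", [W[a,b] for a,b in [(220,30),(225,100),(290,60)]])
hm=(z>.09)&(z<.1)&(u<130); q=W[hm]; print(len(q),q.min(0),q.max(0))
E
```

```text
griptop 340 [ 0.6739 -0.0567  0.1025] [ 0.6872 -0.038   0.1078]
bar 793 [ 0.6113 -0.0567  0.0589] [ 0.6914 -0.0265  0.0656]
block 4426 [ 0.645  -0.0734  0.0444] [ 0.7395 -0.0142  0.0484]
far rail right [[ 0.6369 -0.2583  0.0436]
 [ 0.6572  0.0857  0.0492]]
far cheek [[ 0.6315 -0.0264  0.061 ]
 [ 0.6445  0.1092  0.0672]]
heater top [array([0.6301, 0.1836, 0.0947]), array([0.6277, 0.1179, 0.0946]), array([0.5585, 0.1625, 0.0988])]
6365 [0.5326 0.1095 0.09  ] [0.6374 0.1921 0.1   ]
```

>>> carry_out(
  commands=[
    {"delta_pos": [0.019,-0.001,0.04],"delta_rot": [0,0,0],"claw": 100},
    {"delta_pos": [0.019,-0.001,0.08],"delta_rot": [0,0,0],"claw": 80},
    {"delta_pos": [0.019,-0.001,0.12],"delta_rot": [0,0,0],"claw": 70},
    {"delta_pos": [0.019,-0.001,0.15],"delta_rot": [0,0,0],"claw": 60},
    {"delta_pos": [0.019,-0.001,0.16],"delta_rot": [0,0,0],"claw": 60},
    {"delta_pos": [0.019,-0.001,0.16],"delta_rot": [0,0,0],"claw": 60},
    {"delta_pos": [0.019,-0.001,0.16],"delta_rot": [0,0,0],"claw": 0},
    {"delta_pos": [0.019,-0.001,0.16],"delta_rot": [0,0,0],"claw": 0},
  ],
  force=30,
)

```text
time: 2.67
eef_pos: [0.6818, -0.0488, 0.0911]
tcp_rot: [1.0, 0.02, 0.002, 0.0]
contact_force: [-0.4, -0.4, -0.2]
opening: 0.33
```

>>> carry_out(
  commands=[
    {"delta_pos": [0,0,0],"delta_rot": [0,0,0],"claw": 0},
    {"delta_pos": [0,0,0],"delta_rot": [0,0,0],"claw": 0},
    {"delta_pos": [0,0,0],"delta_rot": [0,0,0],"claw": 0},
    {"delta_pos": [0,0,0],"delta_rot": [0,0,0],"claw": 0},
  ],
)

```text
time: 3.0
eef_pos: [0.6824, -0.0485, 0.0926]
tcp_rot: [1.0, 0.02, 0.003, 0.0]
contact_force: [-2.2, 3.2, 1.0]
opening: 0.231
```

>>> carry_out(
  commands=[
    {"delta_pos": [0.006,0,0],"delta_rot": [0,0,0],"claw": 0},
    {"delta_pos": [0.012,0,0],"delta_rot": [0,0,0],"claw": 0},
    {"delta_pos": [0.018,0,0],"delta_rot": [0,0,0],"claw": 0},
    {"delta_pos": [0.024,0,0],"delta_rot": [0,0,0],"claw": 0},
    {"delta_pos": [0.029,0,0],"delta_rot": [0,0,0],"claw": 0},
    {"delta_pos": [0.033,0,0],"delta_rot": [0,0,0],"claw": 0},
    {"delta_pos": [0.034,0,0],"delta_rot": [0,0,0],"claw": 0},
    {"delta_pos": [0.034,0,0],"delta_rot": [0,0,0],"claw": 0},
  ],
  force=30,
)

```text
time: 3.67
eef_pos: [0.7137, -0.0467, 0.0926]
tcp_rot: [1.0, 0.021, -0.002, -0.0]
contact_force: [-14.2, 2.3, 4.8]
opening: 0.23
```

>>> carry_out(
  commands=[
    {"delta_pos": [0.004,0,0],"delta_rot": [0,0,0],"claw": 0},
    {"delta_pos": [0.004,0,0],"delta_rot": [0,0,0],"claw": 0},
    {"delta_pos": [0.004,0,0],"delta_rot": [0,0,0],"claw": 0},
  ],
)

```text
time: 3.92
eef_pos: [0.714, -0.0467, 0.0925]
tcp_rot: [1.0, 0.021, -0.009, -0.001]
contact_force: [-17.3, 1.8, 7.3]
opening: 0.23
```

>>> carry_out(
  commands=[
    {"delta_pos": [0,0,0],"delta_rot": [0,0,0],"claw": 50},
    {"delta_pos": [0,0,0],"delta_rot": [0,0,0],"claw": 70},
    {"delta_pos": [0,0,0],"delta_rot": [0,0,0],"claw": 80},
    {"delta_pos": [0,0,-0.03],"delta_rot": [0,0,0],"claw": 80},
    {"delta_pos": [0,0,-0.07],"delta_rot": [0,0,0],"claw": 100},
    {"delta_pos": [0,0,-0.11],"delta_rot": [0,0,0],"claw": 100},
    {"delta_pos": [0,0,-0.15],"delta_rot": [0,0,0],"claw": 100},
    {"delta_pos": [0,0,-0.16],"delta_rot": [0,0,0],"claw": 100},
  ],
)

```text
time: 4.58
eef_pos: [0.7212, -0.0479, 0.2635]
tcp_rot: [1.0, 0.021, -0.001, 0.001]
contact_force: [0.6, -0.3, 2.1]
opening: 0.996
```

```bash
python3 - <<'E'
from h import *
st,p,d=grab("wrist","w2"); print(st["eef_pos"])
W=cloud("wrist",d,st); z=W[...,2]
v,u=np.mgrid[:420,:560]
reg=(u>250)&(u<300)&(v>100)&(v<300)
for n,a,b in (("griptop",.1,.112),("bar",.056,.066)):
    q=W[reg&(z>a)&(z<b)]; print(n,len(q),np.percentile(q,2,axis=0),np.percentile(q,98,axis=0))
E
```

```text
[ 0.7212 -0.0479  0.2635]
griptop 290 [ 0.7056 -0.0547  0.1004] [ 0.7185 -0.0364  0.1079]
bar 657 [ 0.6397 -0.055   0.0593] [ 0.7228 -0.0267  0.0653]
```

View pics/w2.png

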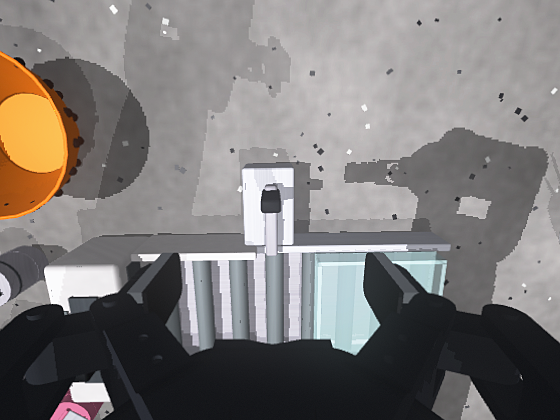

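Lock is at its open stop: grip centre at x≈0.712, resisted twice with 14–17 N. Now the canisters.

```bash
cat >> h.py <<'E'
def pots(tag):
    st,p,d=grab("top",tag); W=cloud("top",d); z=W[...,2]
    m=((z>0.054)&(z<0.074)).astype(np.uint8); n,l,s,c=cv2.connectedComponentsWithStats(m); out=[]
    for k in range(1,n):
        if 180<s[k,4]<420:
            q=W[l==k]; e=np.ptp(q,axis=0)
            if e[0]<.062 and e[1]<.062 and e[0]>.04 and e[1]>.04:
                col=p[l==k].astype(float).mean(0); ct=(q.min(0)+q.max(0))/2
                out.append(ct); print(c[k].round(),ct[:2],e[:2],"GREY" if np.ptp(col)<20 else "coloured")
    return st
PSI=YAW+np.pi/4
E
python3 - <<'E'
from h import *
st=pots("t2"); print(plan([.5885,.281,.2],PSI))
E
```

```text
[171. 188.] [0.5888 0.2812] [0.0515 0.0533] GREY
[133. 195.] [0.5665 0.3842] [0.0516 0.0542] GREY
[127. 231.] [0.464  0.3966] [0.0529 0.0533] GREY
[161. 237.] [0.4509 0.3023] [0.0503 0.0546] GREY
[193. 258.] [0.3964 0.2089] [0.0526 0.053 ] coloured
[163. 272.] [0.3559 0.2912] [0.0527 0.0531] coloured
(array([-0.1171, -0.3338,  0.0591]), array([-0.0013,  0.0067, -0.7848]))
```

>>> carry_out(
  commands=[
    {"delta_pos": [-0.013,-0.038,0.005],"delta_rot": [0,0,-0.1],"claw": 100},
    {"delta_pos": [-0.026,-0.075,0.01],"delta_rot": [0,0,-0.2],"claw": 100},
    {"delta_pos": [-0.039,-0.112,0.015],"delta_rot": [0,0,-0.3],"claw": 100},
    {"delta_pos": [-0.052,-0.149,0.02],"delta_rot": [0,0,-0.4],"claw": 100},
    {"delta_pos": [-0.065,-0.186,0.025],"delta_rot": [0,0,-0.5],"claw": 100},
    {"delta_pos": [-0.078,-0.223,0.03],"delta_rot": [0,0,-0.6],"claw": 100},
    {"delta_pos": [-0.091,-0.26,0.035],"delta_rot": [0,0,-0.7],"claw": 100},
    {"delta_pos": [-0.104,-0.297,0.04],"delta_rot": [0,0,-0.785],"claw": 100},
  ],
)

```text
time: 5.35
eef_pos: [0.6016, 0.2461, 0.2158]
tcp_rot: [0.915, 0.404, -0.005, -0.001]
contact_force: [-0.0, 0.7, -0.1]
opening: 1.0
```

```bash
python3 - <<'E'
from h import *
print(plan([.5885,.281,.17],PSI))
E
```

```text
(array([ 0.0174, -0.033 ,  0.0459]), array([-0.0054,  0.0082,  0.0044]))
```

>>> carry_out(
  commands=[
    {"delta_pos": [0.017,-0.033,0.01],"delta_rot": [0,0.008,0],"claw": 100},
    {"delta_pos": [0.017,-0.033,0.045],"delta_rot": [0,0.008,0],"claw": 100},
    {"delta_pos": [0.017,-0.033,0.045],"delta_rot": [0,0.008,0],"claw": 100},
  ],
)

```text
time: 5.6
eef_pos: [0.5825, 0.2814, 0.1612]
tcp_rot: [0.914, 0.405, -0.009, -0.003]
contact_force: [-1.8, -1.0, -2.0]
opening: 1.001
```

```bash
cat >> h.py <<'E'
def wpots(tag):
    """canister tops seen by the wrist camera: centre from the top face cloud"""
    st,p,d=grab("wrist",tag); W=cloud("wrist",d,st); z=W[...,2]; return st,p,W
E
python3 - <<'E'
from h import *
st,p,W=wpots("w3"); z=W[...,2]
m=((z>0.058)&(z<0.074)&(np.abs(W[...,0]-.5885)<.06)&(np.abs(W[...,1]-.281)<.06)).astype(np.uint8)
n,l,s,c=cv2.connectedComponentsWithStats(m)
for k in range(1,n):
    if s[k,4]>100: q=W[l==k]; print(c[k],s[k,4],(q.min(0)+q.max(0))/2,np.ptp(q,axis=0),cv2.minEnclosingCircle(q[:,:2].astype(np.float32)))
print(st["eef_pos"],plan([.5885,.281,.044],PSI,st))
E
```

```text
[280.132 205.288] 3774 [0.5891 0.2832 0.0643] [0.0532 0.0533 0.0122] ((0.5890193581581116, 0.28306108713150024), 0.027020610868930817)
[0.5825 0.2814 0.1612] (array([0.0053, 0.0062, 0.1171]), array([-0.0128,  0.0131,  0.0079]))
```

View pics/w3.png

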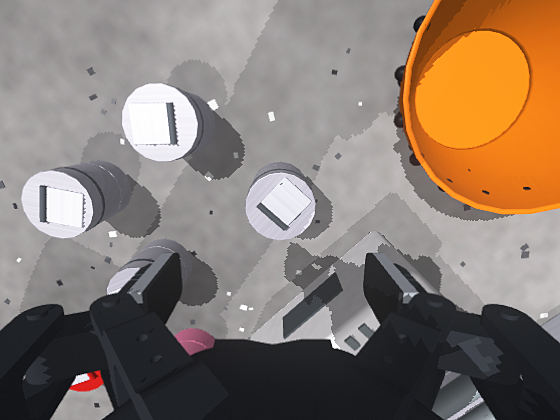

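This enlarged wrist view shows a plain steel lidded canister at (280,205), so it is the right one; the pink and red ones are at lower left.

>>> carry_out(
  commands=[
    {"delta_pos": [0.005,0.005,0.03],"delta_rot": [-0.01,0.01,0.008],"claw": 100},
    {"delta_pos": [0.005,0.005,0.06],"delta_rot": [-0.01,0.01,0.008],"claw": 100},
    {"delta_pos": [0.005,0.005,0.09],"delta_rot": [-0.01,0.01,0.008],"claw": 100},
    {"delta_pos": [0.005,0.005,0.11],"delta_rot": [-0.01,0.01,0.008],"claw": 100},
    {"delta_pos": [0.005,0.005,0.117],"delta_rot": [-0.01,0.01,0.008],"claw": 100},
    {"delta_pos": [0.005,0.005,0.117],"delta_rot": [-0.01,0.01,0.008],"claw": 100},
  ],
)

```text
time: 6.15
eef_pos: [0.5887, 0.2789, 0.0446]
tcp_rot: [0.917, 0.4, -0.003, -0.001]
contact_force: [-0.6, 0.3, 1.0]
opening: 1.0
```

>>> carry_out(
  commands=[
    {"delta_pos": [0,0,0],"delta_rot": [0,0,0],"claw": 20},
    {"delta_pos": [0,0,0],"delta_rot": [0,0,0],"claw": 20},
    {"delta_pos": [0,0,0],"delta_rot": [0,0,0],"claw": 20},
    {"delta_pos": [0,0,0],"delta_rot": [0,0,0],"claw": 20},
    {"delta_pos": [0,0,0],"delta_rot": [0,0,0],"claw": 20},
    {"delta_pos": [0,0,0],"delta_rot": [0,0,0],"claw": 20},
  ],
  force=40,
)

```text
time: 6.65
eef_pos: [0.5905, 0.2793, 0.0472]
tcp_rot: [0.917, 0.4, -0.001, -0.0]
contact_force: [0.1, 0.2, 6.3]
opening: 0.624
```

```bash
cat >> h.py <<'E'
DC=np.array([.5647,-.1823]); DY=0.05
def slot(a,b):
    c,s=np.cos(DY),np.sin(DY); return DC+np.array([c*a-s*b,s*a+c*b])*.033
E
python3 - <<'E'
from h import *
print(slot(1,1)); print(plan([*slot(1,1),.2],PSI)); print(plan([.59,.28,.2],PSI))
E
```

```text
[ 0.596  -0.1477]
(array([-0.3095,  0.2944, -0.1527]), array([-0.0008,  0.0012, -0.0039]))
(array([-0.0001, -0.001 , -0.1528]), array([-0.0008,  0.0012, -0.0039]))
```

>>> carry_out(
  commands=[
    {"delta_pos": [0,0,-0.025],"delta_rot": [0,0,0],"claw": 20},
    {"delta_pos": [0,0,-0.06],"delta_rot": [0,0,0],"claw": 20},
    {"delta_pos": [0,0,-0.1],"delta_rot": [0,0,0],"claw": 20},
    {"delta_pos": [-0.01,0.009,-0.135],"delta_rot": [0,0,0],"claw": 20},
    {"delta_pos": [-0.03,0.028,-0.153],"delta_rot": [0,0,0],"claw": 20},
    {"delta_pos": [-0.055,0.052,-0.155],"delta_rot": [0,0,0],"claw": 20},
    {"delta_pos": [-0.08,0.076,-0.155],"delta_rot": [0,0,0],"claw": 20},
    {"delta_pos": [-0.105,0.1,-0.155],"delta_rot": [0,0,0],"claw": 20},
  ],
)

```text
time: 7.32
eef_pos: [0.5921, 0.1334, 0.2027]
tcp_rot: [0.916, 0.4, -0.001, 0.0]
contact_force: [0.7, -1.1, -2.1]
opening: 0.618
```

>>> carry_out(
  commands=[
    {"delta_pos": [-0.025,0.024,0],"delta_rot": [0,0,0],"claw": 20},
    {"delta_pos": [-0.05,0.048,0],"delta_rot": [0,0,0],"claw": 20},
    {"delta_pos": [-0.075,0.071,0],"delta_rot": [0,0,0],"claw": 20},
    {"delta_pos": [-0.1,0.095,0],"delta_rot": [0,0,0],"claw": 20},
    {"delta_pos": [-0.125,0.119,0],"delta_rot": [0,0,0],"claw": 20},
    {"delta_pos": [-0.15,0.143,0],"delta_rot": [0,0,0],"claw": 20},
    {"delta_pos": [-0.175,0.167,0],"delta_rot": [0,0,0],"claw": 20},
    {"delta_pos": [-0.195,0.185,0],"delta_rot": [0,0,0],"claw": 20},
  ],
)

```text
time: 7.98
eef_pos: [0.5947, -0.1377, 0.2022]
tcp_rot: [0.917, 0.4, -0.001, 0.0]
contact_force: [0.8, 0.4, -2.0]
opening: 0.62
```

```bash
python3 - <<'E'
from h import *
print(plan([*slot(1,1),.2],PSI)); grab("wrist","w4"); grab("top","t3")
E
```

```text
(array([-0.0064,  0.0078,  0.0022]), array([-0.0008,  0.0017, -0.0036]))
```

View pics/w4.png

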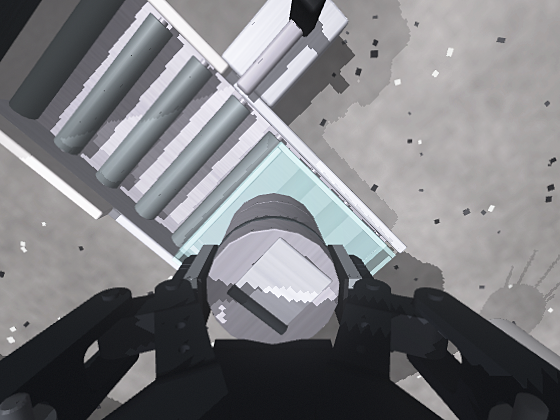

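The canister is held upright at (270,285). Dish corners are visible at about (278,140), (393,263) and (183,258), so I can use them to refine the dish pose.

```bash
python3 - <<'E'
from h import *
D=np.load("pics/w4.npz"); st={k:D[k] for k in ("tcp_rot","eef_pos")}
X=pix2plane("wrist",[[280,141],[396,252],[181,250]],.064,st); print(X)
print("pred corners",[DC+(slot(a,b)-DC)/.033*.075 for a,b in ((1,1),(1,-1),(-1,1))])
big=cv2.resize(D["p"][110:290,150:420,::-1],None,fx=2.9,fy=2.9); cv2.imwrite("pics/w4b.png",big)
E
```

```text
[[ 0.6353 -0.1021  0.064 ]
 [ 0.646  -0.2511  0.064 ]
 [ 0.4998 -0.1125  0.064 ]]
pred corners [array([ 0.6359, -0.1036]), array([ 0.6434, -0.2535]), array([ 0.486 , -0.1111])]
```

View pics/w4b.png

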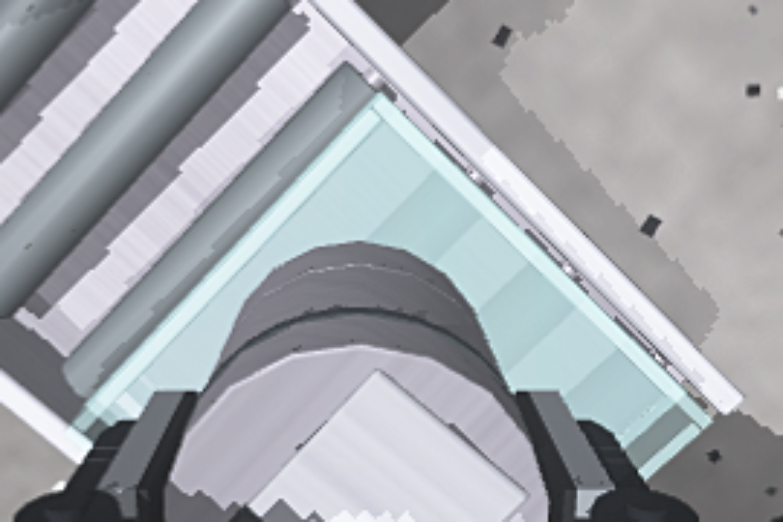

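>>> carry_out(
  commands=[
    {"delta_pos": [-0.006,0.007,0.01],"delta_rot": [0,0,0],"claw": 20},
    {"delta_pos": [-0.006,0.007,0.035],"delta_rot": [0,0,0],"claw": 20},
    {"delta_pos": [-0.006,0.007,0.06],"delta_rot": [0,0,0],"claw": 20},
    {"delta_pos": [-0.006,0.007,0.085],"delta_rot": [0,0,0],"claw": 20},
    {"delta_pos": [-0.006,0.007,0.1],"delta_rot": [0,0,0],"claw": 20},
    {"delta_pos": [-0.006,0.007,0.109],"delta_rot": [0,0,0],"claw": 20},
    {"delta_pos": [-0.006,0.007,0.112],"delta_rot": [0,0,0],"claw": 20},
    {"delta_pos": [-0.006,0.007,0.113],"delta_rot": [0,0,0],"claw": 20},
  ],
)

```text
time: 8.75
eef_pos: [0.5953, -0.148, 0.0885]
tcp_rot: [0.917, 0.399, -0.002, -0.0]
contact_force: [-0.4, -1.0, -1.3]
opening: 0.627
```

>>> carry_out(
  commands=[
    {"delta_pos": [0,0,0.001],"delta_rot": [0,0,0],"claw": 66},
    {"delta_pos": [0,0,0.001],"delta_rot": [0,0,0],"claw": 72},
    {"delta_pos": [0,0,0.001],"delta_rot": [0,0,0],"claw": 90},
    {"delta_pos": [0,0,0.001],"delta_rot": [0,0,0],"claw": 95},
    {"delta_pos": [0,0,-0.02],"delta_rot": [0,0,0],"claw": 95},
    {"delta_pos": [0,0,-0.05],"delta_rot": [0,0,0],"claw": 100},
    {"delta_pos": [0,0,-0.085],"delta_rot": [0,0,0],"claw": 100},
    {"delta_pos": [0,0,-0.11],"delta_rot": [0,0,0],"claw": 100},
  ],
)

```text
time: 9.42
eef_pos: [0.5966, -0.1483, 0.2022]
tcp_rot: [0.917, 0.399, -0.0, 0.001]
contact_force: [0.9, -1.0, 0.8]
opening: 0.999
```

```bash
cat >> h.py <<'E'
def dished(tag):
    st,p,d=grab("wrist",tag); W=cloud("wrist",d,st); z=W[...,2]
    m=((z>0.094)&(z<0.113)&(np.abs(W[...,0]-.565)<.085)&(np.abs(W[...,1]+.182)<.085)).astype(np.uint8)
    n,l,s,c=cv2.connectedComponentsWithStats(m)
    for k in range(1,n):
        if s[k,4]>150:
            q=W[l==k]; ct=((q.min(0)+q.max(0))/2)[:2]; cc,sn=np.cos(DY),np.sin(DY); v=ct-DC
            print(c[k],s[k,4],ct,np.ptp(q,axis=0),"top z",np.median(q[:,2]),"in dish",[cc*v[0]+sn*v[1],-sn*v[0]+cc*v[1]])
    return st
E
python3 - <<'E'
from h import *
dished("w5"); st=pots("t4"); print(plan([.567,.384,.2],PSI))
E
```

```text
[271.7324 210.7077] 3685 [ 0.5972 -0.1463] [0.0533 0.0538 0.0154] top z 0.10430905706741508 in dish [np.float64(0.03421270671968818), np.float64(0.03429243328707638)]
[134. 195.] [0.5668 0.3851] [0.0517 0.0537] GREY
[128. 231.] [0.4641 0.3957] [0.0531 0.0535] GREY
[161. 237.] [0.451  0.3023] [0.0504 0.0544] GREY
[193. 258.] [0.3965 0.2093] [0.0526 0.0534] coloured
[163. 272.] [0.3559 0.2912] [0.0527 0.0525] coloured
(array([ 0.3681, -0.3872,  0.0025]), array([ 0.0115, -0.0018, -0.0063]))
```

View pics/w5.png

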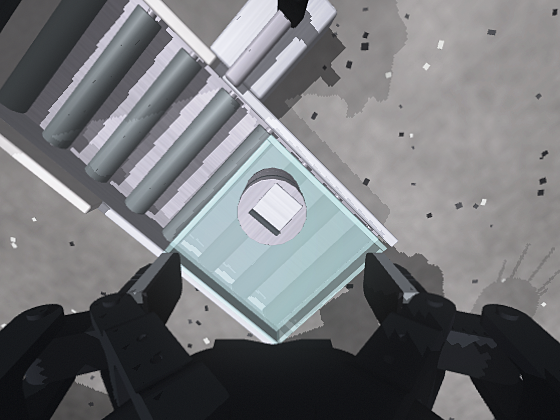

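Canister 1 stands in the dish at (272,211), top height 0.104. On to the one at (0.567,0.384).

>>> carry_out(
  commands=[
    {"delta_pos": [0.027,-0.028,0],"delta_rot": [0,0,0],"claw": 100},
    {"delta_pos": [0.054,-0.056,0],"delta_rot": [0,0,0],"claw": 100},
    {"delta_pos": [0.08,-0.084,0],"delta_rot": [0,0,0],"claw": 100},
    {"delta_pos": [0.107,-0.113,0],"delta_rot": [0,0,0],"claw": 100},
    {"delta_pos": [0.134,-0.141,0],"delta_rot": [0,0,0],"claw": 100},
    {"delta_pos": [0.16,-0.169,0],"delta_rot": [0,0,0],"claw": 100},
    {"delta_pos": [0.187,-0.197,0],"delta_rot": [0,0,0],"claw": 100},
    {"delta_pos": [0.214,-0.225,0],"delta_rot": [0,0,0],"claw": 100},
  ],
)

```text
time: 10.18
eef_pos: [0.5798, 0.1624, 0.2037]
tcp_rot: [0.917, 0.399, 0.003, 0.005]
contact_force: [0.7, 0.1, 0.1]
opening: 0.999
```

>>> carry_out(
  commands=[
    {"delta_pos": [0.027,-0.028,0],"delta_rot": [0,0,0],"claw": 100},
    {"delta_pos": [0.054,-0.056,0.01],"delta_rot": [0,0,0],"claw": 100},
    {"delta_pos": [0.08,-0.084,0.02],"delta_rot": [0,0,0],"claw": 100},
    {"delta_pos": [0.107,-0.113,0.03],"delta_rot": [0,0,0],"claw": 100},
    {"delta_pos": [0.134,-0.141,0.04],"delta_rot": [0,0,0],"claw": 100},
    {"delta_pos": [0.16,-0.169,0.04],"delta_rot": [0,0,0],"claw": 100},
    {"delta_pos": [0.164,-0.172,0.04],"delta_rot": [0,0,0],"claw": 100},
  ],
)

```text
time: 10.77
eef_pos: [0.5639, 0.4046, 0.1602]
tcp_rot: [0.916, 0.401, 0.002, 0.004]
contact_force: [-0.7, -1.5, -0.0]
opening: 1.002
```

```bash
cat >> h.py <<'E'
def near(tag,x,y,r=.07,show=True):
    """nearest table canister top under the wrist camera, and plan to grasp it"""
    st,p,d=grab("wrist",tag); W=cloud("wrist",d,st); z=W[...,2]
    m=((z>0.058)&(z<0.074)&(np.hypot(W[...,0]-x,W[...,1]-y)<r)).astype(np.uint8)
    n,l,s,c=cv2.connectedComponentsWithStats(m)
    for k in range(1,n):
        if s[k,4]>300:
            q=W[l==k]; ct=((q.min(0)+q.max(0))/2)[:2]
            print(c[k],s[k,4],ct,np.ptp(q,axis=0),p[l==k].mean(0),"plan",plan([*ct,.044],PSI,st))
E
python3 - <<'E'
from h import *
near("w6",.567,.384)
E
```

```text
[291.2719 228.9545] 3626 [0.5668 0.3859] [0.0533 0.0534 0.0124] [195.7783 194.342  205.2625] plan (array([-0.0119,  0.0138,  0.1163]), array([ 0.0088, -0.0011, -0.0016]))
```

View pics/w6.png

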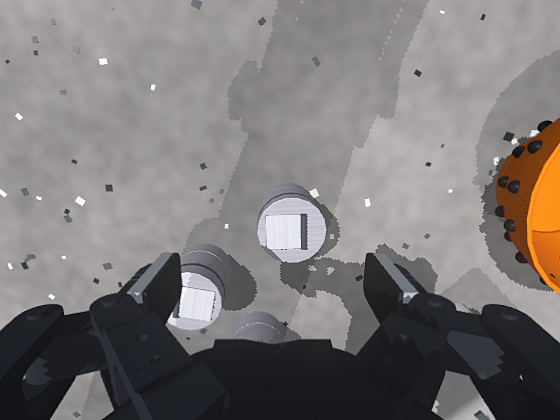

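Steel canister at (291,229); no colour on it.

>>> carry_out(
  commands=[
    {"delta_pos": [-0.012,0.014,0.02],"delta_rot": [0.008,0,0],"claw": 100},
    {"delta_pos": [-0.012,0.014,0.05],"delta_rot": [0.008,0,0],"claw": 100},
    {"delta_pos": [-0.012,0.014,0.08],"delta_rot": [0.008,0,0],"claw": 100},
    {"delta_pos": [-0.012,0.014,0.105],"delta_rot": [0.008,0,0],"claw": 100},
    {"delta_pos": [-0.012,0.014,0.116],"delta_rot": [0.008,0,0],"claw": 100},
    {"delta_pos": [-0.012,0.014,0.116],"delta_rot": [0.008,0,0],"claw": 100},
    {"delta_pos": [-0.012,0.014,0.116],"delta_rot": [0.008,0,0],"claw": 80},
    {"delta_pos": [-0.012,0.014,0.116],"delta_rot": [0.008,0,0],"claw": 20},
  ],
)

```text
time: 11.48
eef_pos: [0.5695, 0.3842, 0.0473]
tcp_rot: [0.916, 0.401, 0.003, 0.001]
contact_force: [0.1, -0.7, -0.1]
opening: 0.742
```

>>> carry_out(
  commands=[
    {"delta_pos": [0,0,0],"delta_rot": [0,0,0],"claw": 20},
    {"delta_pos": [0,0,0],"delta_rot": [0,0,0],"claw": 20},
    {"delta_pos": [0,0,0],"delta_rot": [0,0,0],"claw": 20},
    {"delta_pos": [0,0,0],"delta_rot": [0,0,0],"claw": 20},
  ],
  force=40,
)

```text
time: 11.82
eef_pos: [0.5708, 0.3848, 0.0495]
tcp_rot: [0.916, 0.401, 0.005, 0.001]
contact_force: [0.8, -0.5, 4.3]
opening: 0.621
```

```bash
python3 - <<'E'
from h import *
print(slot(-1,1)); print(plan([*slot(-1,1),.2],PSI))
E
```

```text
[ 0.5301 -0.151 ]
(array([-0.4198,  0.3347, -0.1521]), array([ 0.0053, -0.008 , -0.0022]))
```

>>> carry_out(
  commands=[
    {"delta_pos": [0,0,-0.025],"delta_rot": [0,0,0],"claw": 20},
    {"delta_pos": [0,0,-0.06],"delta_rot": [0,0,0],"claw": 20},
    {"delta_pos": [0,0,-0.1],"delta_rot": [0,0,0],"claw": 20},
    {"delta_pos": [-0.014,0.011,-0.135],"delta_rot": [0,0,0],"claw": 20},
    {"delta_pos": [-0.04,0.032,-0.153],"delta_rot": [0,0,0],"claw": 20},
    {"delta_pos": [-0.07,0.056,-0.155],"delta_rot": [0,0,0],"claw": 20},
    {"delta_pos": [-0.1,0.08,-0.155],"delta_rot": [0,0,0],"claw": 20},
    {"delta_pos": [-0.13,0.104,-0.155],"delta_rot": [0,0,0],"claw": 20},
  ],
)

```text
time: 12.48
eef_pos: [0.5567, 0.2171, 0.2042]
tcp_rot: [0.916, 0.401, 0.005, 0.001]
contact_force: [0.4, 0.1, -2.4]
opening: 0.617
```

>>> carry_out(
  commands=[
    {"delta_pos": [-0.03,0.024,0],"delta_rot": [0,0,0],"claw": 20},
    {"delta_pos": [-0.06,0.048,0],"delta_rot": [0,0,0],"claw": 20},
    {"delta_pos": [-0.09,0.072,0],"delta_rot": [0,0,0],"claw": 20},
    {"delta_pos": [-0.12,0.096,0],"delta_rot": [0,0,0],"claw": 20},
    {"delta_pos": [-0.15,0.12,0],"delta_rot": [0,0,0],"claw": 20},
    {"delta_pos": [-0.18,0.144,0],"delta_rot": [0,0,0],"claw": 20},
    {"delta_pos": [-0.21,0.168,0],"delta_rot": [0,0,0],"claw": 20},
    {"delta_pos": [-0.24,0.192,0],"delta_rot": [0,0,0],"claw": 20},
  ],
)

```text
time: 13.15
eef_pos: [0.534, -0.091, 0.2028]
tcp_rot: [0.916, 0.401, 0.005, 0.001]
contact_force: [0.5, -0.4, -0.8]
opening: 0.621
```

```bash
python3 - <<'E'
from h import *
print(plan([*slot(-1,1),.0895],PSI)); grab("wrist","w7")
E
```

```text
(array([-0.0476,  0.0373,  0.1132]), array([ 0.0049, -0.0078, -0.0007]))
```

View pics/w7.png

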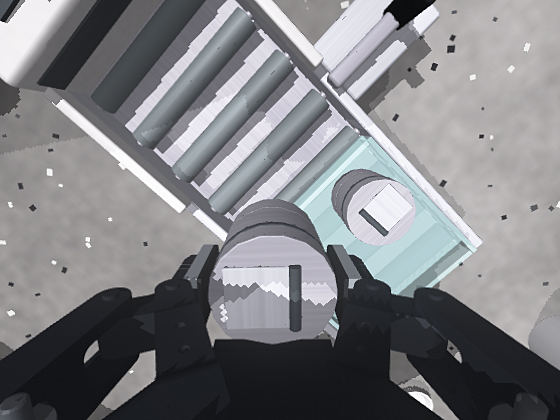

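>>> carry_out(
  commands=[
    {"delta_pos": [-0.024,0.019,0],"delta_rot": [0,0,0],"claw": 20},
    {"delta_pos": [-0.042,0.034,0],"delta_rot": [0,-0.005,0],"claw": 20},
    {"delta_pos": [-0.048,0.037,0.01],"delta_rot": [0,-0.005,0],"claw": 20},
    {"delta_pos": [-0.048,0.037,0.03],"delta_rot": [0,-0.005,0],"claw": 20},
    {"delta_pos": [-0.048,0.037,0.055],"delta_rot": [0,-0.005,0],"claw": 20},
    {"delta_pos": [-0.048,0.037,0.08],"delta_rot": [0,-0.005,0],"claw": 20},
    {"delta_pos": [-0.048,0.037,0.1],"delta_rot": [0,-0.005,0],"claw": 20},
    {"delta_pos": [-0.048,0.037,0.108],"delta_rot": [0,-0.005,0],"claw": 20},
  ],
)

```text
time: 13.87
eef_pos: [0.5266, -0.1562, 0.0908]
tcp_rot: [0.917, 0.4, -0.001, 0.001]
contact_force: [-0.9, -0.0, -2.9]
opening: 0.618
```

>>> carry_out(
  commands=[
    {"delta_pos": [0.006,-0.001,0],"delta_rot": [0,0,0],"claw": 20},
    {"delta_pos": [0.006,-0.001,0.001],"delta_rot": [0,0,0],"claw": 20},
    {"delta_pos": [0.006,-0.001,0.002],"delta_rot": [0,0,0],"claw": 66},
    {"delta_pos": [0.006,-0.001,0.002],"delta_rot": [0,0,0],"claw": 75},
    {"delta_pos": [0.006,-0.001,0.002],"delta_rot": [0,0,0],"claw": 90},
    {"delta_pos": [0.006,-0.001,0.0],"delta_rot": [0,0,0],"claw": 95},
    {"delta_pos": [0.006,-0.001,-0.02],"delta_rot": [0,0,0],"claw": 95},
    {"delta_pos": [0.006,-0.001,-0.05],"delta_rot": [0,0,0],"claw": 100},
  ],
)

```text
time: 14.53
eef_pos: [0.528, -0.15, 0.1388]
tcp_rot: [0.917, 0.4, -0.003, -0.001]
contact_force: [-0.1, 0.4, 0.8]
opening: 0.997
```

>>> carry_out(
  commands=[
    {"delta_pos": [0,0,-0.03],"delta_rot": [0,0,0],"claw": 100},
    {"delta_pos": [0,0,-0.06],"delta_rot": [0,0,0],"claw": 100},
    {"delta_pos": [0,0,-0.06],"delta_rot": [0,0,0],"claw": 100},
  ],
)

```text
time: 14.78
eef_pos: [0.5322, -0.1518, 0.2074]
tcp_rot: [0.917, 0.4, 0.001, 0.005]
contact_force: [1.0, -0.3, 1.6]
opening: 0.998
```

```bash
python3 - <<'E'
from h import *
dished("w8"); st=pots("t5"); print(st["eef_pos"],plan([.464,.396,.2],PSI))
E
```

```text
[327.9926 147.9659] 4074 [ 0.5965 -0.1441] [0.0531 0.0534 0.0156] top z 0.10438724983567275 in dish [np.float64(0.033640773051160984), np.float64(0.036597683595845906)]
[267.9915 213.1242] 3527 [ 0.5286 -0.1507] [0.0536 0.0532 0.0154] top z 0.10430815038664193 in dish [np.float64(-0.03447634953360576), np.float64(0.03340724050115847)]
[127. 231.] [0.4642 0.396 ] [0.0534 0.0551] GREY
[161. 237.] [0.4509 0.3027] [0.0503 0.0547] GREY
[193. 257.] [0.3964 0.2089] [0.0527 0.054 ] coloured
[163. 271.] [0.356 0.291] [0.0525 0.0525] coloured
[ 0.531  -0.1513  0.2043] (array([ 0.3557, -0.4202, -0.0001]), array([ 0.0006,  0.0039, -0.0047]))
```

View pics/w8.png

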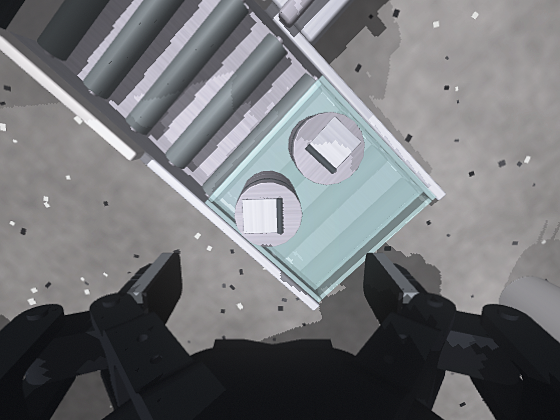

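Both canisters stand in the dish at (328,148) and (268,213). Next is (0.464,0.396).

>>> carry_out(
  commands=[
    {"delta_pos": [0.026,-0.03,0],"delta_rot": [0,0,0],"claw": 100},
    {"delta_pos": [0.051,-0.06,0],"delta_rot": [0,0,0],"claw": 100},
    {"delta_pos": [0.077,-0.09,0],"delta_rot": [0,0,0],"claw": 100},
    {"delta_pos": [0.102,-0.12,0],"delta_rot": [0,0,0],"claw": 100},
    {"delta_pos": [0.128,-0.15,0],"delta_rot": [0,0,0],"claw": 100},
    {"delta_pos": [0.153,-0.18,0],"delta_rot": [0,0,0],"claw": 100},
    {"delta_pos": [0.179,-0.21,0],"delta_rot": [0,0,0],"claw": 100},
    {"delta_pos": [0.204,-0.24,0],"delta_rot": [0,0,0],"claw": 100},
  ],
)

```text
time: 15.55
eef_pos: [0.4913, 0.1639, 0.1991]
tcp_rot: [0.917, 0.399, -0.003, 0.001]
contact_force: [0.3, -0.3, 0.0]
opening: 0.996
```

>>> carry_out(
  commands=[
    {"delta_pos": [0.026,-0.03,0],"delta_rot": [0,0,0],"claw": 100},
    {"delta_pos": [0.051,-0.06,0.01],"delta_rot": [0,0,0],"claw": 100},
    {"delta_pos": [0.077,-0.09,0.02],"delta_rot": [0,0,0],"claw": 100},
    {"delta_pos": [0.102,-0.12,0.03],"delta_rot": [0,0,0],"claw": 100},
    {"delta_pos": [0.125,-0.145,0.04],"delta_rot": [0,0,0],"claw": 100},
    {"delta_pos": [0.133,-0.155,0.04],"delta_rot": [0,0,0],"claw": 100},
    {"delta_pos": [0.133,-0.155,0.04],"delta_rot": [0,0,0],"claw": 100},
    {"delta_pos": [0.133,-0.155,0.04],"delta_rot": [0,0,0],"claw": 100},
  ],
)

```text
time: 16.22
eef_pos: [0.4676, 0.3665, 0.1574]
tcp_rot: [0.917, 0.4, -0.004, 0.001]
contact_force: [-0.5, 0.2, 0.3]
opening: 0.996
```

```bash
python3 - <<'E'
from h import *
near("w9",.464,.396); print(ctrl.get_state()["eef_pos"])
E
```

```text
[241.6122 188.0289] 4077 [0.464  0.3975] [0.0536 0.0538 0.0122] [212.8354 211.5045 221.1332] plan (array([ 0.0213, -0.0237,  0.1133]), array([-0.0011,  0.008 , -0.0036]))
[0.4681 0.3658 0.158 ]
```

View pics/w9.png

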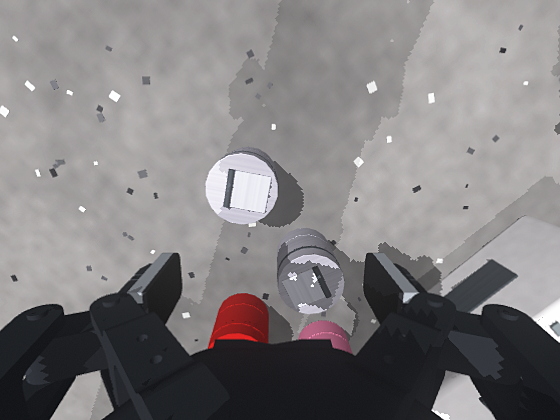

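The target steel canister is at (242,188). The other steel one is at (310,275), with red and pink below it.

>>> carry_out(
  commands=[
    {"delta_pos": [0.015,-0.017,0],"delta_rot": [0,0.008,0],"claw": 100},
    {"delta_pos": [0.021,-0.024,0.015],"delta_rot": [0,0.008,0],"claw": 100},
    {"delta_pos": [0.021,-0.024,0.045],"delta_rot": [0,0.008,0],"claw": 100},
    {"delta_pos": [0.021,-0.024,0.075],"delta_rot": [0,0.008,0],"claw": 100},
    {"delta_pos": [0.021,-0.024,0.1],"delta_rot": [0,0.008,0],"claw": 100},
    {"delta_pos": [0.021,-0.024,0.113],"delta_rot": [0,0.008,0],"claw": 100},
    {"delta_pos": [0.021,-0.024,0.113],"delta_rot": [0,0.008,0],"claw": 100},
    {"delta_pos": [0.021,-0.024,0.113],"delta_rot": [0,0.008,0],"claw": 80},
  ],
)

```text
time: 16.93
eef_pos: [0.4648, 0.396, 0.0452]
tcp_rot: [0.917, 0.399, 0.0, -0.0]
contact_force: [0.5, 0.2, 0.8]
opening: 0.884
```

>>> carry_out(
  commands=[
    {"delta_pos": [0,0,0],"delta_rot": [0,0,0],"claw": 20},
    {"delta_pos": [0,0,0],"delta_rot": [0,0,0],"claw": 20},
    {"delta_pos": [0,0,0],"delta_rot": [0,0,0],"claw": 20},
    {"delta_pos": [0,0,0],"delta_rot": [0,0,0],"claw": 20},
    {"delta_pos": [0,0,0],"delta_rot": [0,0,0],"claw": 20},
  ],
  force=40,
)

```text
time: 17.35
eef_pos: [0.4668, 0.3969, 0.048]
tcp_rot: [0.917, 0.399, 0.003, -0.001]
contact_force: [0.9, -1.3, 6.5]
opening: 0.619
```

```bash
python3 - <<'E'
from h import *
print(slot(1,-1)); print(plan([*slot(1,-1),.2],PSI))
E
```

```text
[ 0.5993 -0.2136]
(array([-0.3552,  0.5136, -0.1532]), array([ 0.0011, -0.0052, -0.0065]))
```

>>> carry_out(
  commands=[
    {"delta_pos": [0,0,-0.025],"delta_rot": [0,0,0],"claw": 20},
    {"delta_pos": [0,0,-0.06],"delta_rot": [0,0,0],"claw": 20},
    {"delta_pos": [0,0,-0.1],"delta_rot": [0,0,0],"claw": 20},
    {"delta_pos": [-0.01,0.014,-0.135],"delta_rot": [0,0,0],"claw": 20},
    {"delta_pos": [-0.03,0.043,-0.153],"delta_rot": [0,0,0],"claw": 20},
    {"delta_pos": [-0.052,0.075,-0.155],"delta_rot": [0,0,0],"claw": 20},
    {"delta_pos": [-0.074,0.107,-0.155],"delta_rot": [0,0,0],"claw": 20},
    {"delta_pos": [-0.096,0.139,-0.155],"delta_rot": [0,0,0],"claw": 20},
  ],
)

```text
time: 18.02
eef_pos: [0.5021, 0.2302, 0.2037]
tcp_rot: [0.917, 0.399, 0.003, -0.0]
contact_force: [0.2, -0.4, -2.0]
opening: 0.62
```

>>> carry_out(
  commands=[
    {"delta_pos": [-0.022,0.032,0],"delta_rot": [0,0,0],"claw": 20},
    {"delta_pos": [-0.044,0.064,0],"delta_rot": [0,0,0],"claw": 20},
    {"delta_pos": [-0.066,0.095,0],"delta_rot": [0,0,0],"claw": 20},
    {"delta_pos": [-0.088,0.127,0],"delta_rot": [0,0,0],"claw": 20},
    {"delta_pos": [-0.11,0.159,0],"delta_rot": [0,0,0],"claw": 20},
    {"delta_pos": [-0.132,0.191,0],"delta_rot": [0,0,0],"claw": 20},
    {"delta_pos": [-0.154,0.223,0],"delta_rot": [0,0,0],"claw": 20},
    {"delta_pos": [-0.176,0.255,0],"delta_rot": [0,0,0],"claw": 20},
  ],
)

```text
time: 18.68
eef_pos: [0.5686, -0.0741, 0.203]
tcp_rot: [0.917, 0.399, 0.003, -0.0]
contact_force: [0.5, -1.1, -1.6]
opening: 0.616
```

```bash
python3 - <<'E'
from h import *
print(plan([*slot(1,-1),.088],PSI)); grab("wrist","w10")
E
```

```text
(array([-0.0821,  0.1173,  0.1147]), array([ 0.0019, -0.0067, -0.0051]))
```

View pics/w10.png

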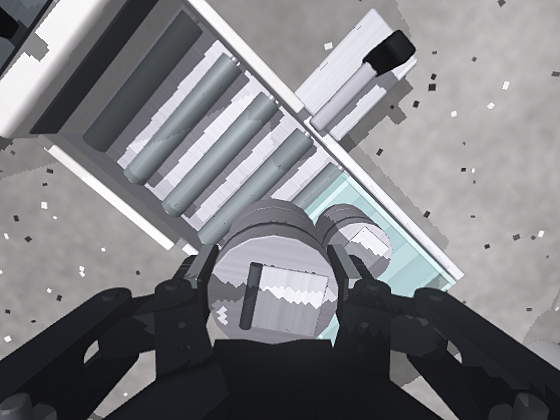

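>>> carry_out(
  commands=[
    {"delta_pos": [-0.022,0.032,0],"delta_rot": [0,0,0],"claw": 20},
    {"delta_pos": [-0.044,0.063,0],"delta_rot": [0,0,0],"claw": 20},
    {"delta_pos": [-0.064,0.092,0],"delta_rot": [0,0,0],"claw": 20},
    {"delta_pos": [-0.077,0.111,0],"delta_rot": [0,0,0],"claw": 20},
    {"delta_pos": [-0.082,0.117,0],"delta_rot": [0,0,0],"claw": 20},
    {"delta_pos": [-0.082,0.117,0],"delta_rot": [0,0,0],"claw": 20},
    {"delta_pos": [-0.082,0.117,0.01],"delta_rot": [0,0,0],"claw": 20},
    {"delta_pos": [-0.082,0.117,0.03],"delta_rot": [0,0,0],"claw": 20},
  ],
)

```text
time: 19.4
eef_pos: [0.6012, -0.2199, 0.1765]
tcp_rot: [0.917, 0.398, 0.005, 0.005]
contact_force: [0.7, 0.5, -1.2]
opening: 0.622
```

```bash
python3 - <<'E'
from h import *
print(plan([*slot(1,-1),.088],PSI))
E
```

```text
(array([ 0.0028, -0.0069,  0.0884]), array([ 0.0133, -0.0057, -0.0079]))
```

>>> carry_out(
  commands=[
    {"delta_pos": [0.003,-0.007,0.015],"delta_rot": [0.01,0,0],"claw": 20},
    {"delta_pos": [0.003,-0.007,0.04],"delta_rot": [0.01,0,0],"claw": 20},
    {"delta_pos": [0.003,-0.007,0.065],"delta_rot": [0.01,0,0],"claw": 20},
    {"delta_pos": [0.003,-0.007,0.08],"delta_rot": [0.01,0,0],"claw": 20},
    {"delta_pos": [0.003,-0.007,0.086],"delta_rot": [0.01,0,0],"claw": 20},
    {"delta_pos": [0.003,-0.007,0.088],"delta_rot": [0.01,0,0],"claw": 20},
  ],
)

```text
time: 19.9
eef_pos: [0.5983, -0.211, 0.0872]
tcp_rot: [0.917, 0.399, 0.002, -0.001]
contact_force: [0.4, 0.1, -2.0]
opening: 0.62
```

>>> carry_out(
  commands=[
    {"delta_pos": [-0.001,0.001,0.001],"delta_rot": [0,0,0],"claw": 66},
    {"delta_pos": [-0.001,0.001,0.001],"delta_rot": [0,0,0],"claw": 75},
    {"delta_pos": [-0.001,0.001,0.001],"delta_rot": [0,0,0],"claw": 90},
    {"delta_pos": [-0.001,0.001,0.0],"delta_rot": [0,0,0],"claw": 95},
    {"delta_pos": [-0.001,0.001,-0.02],"delta_rot": [0,0,0],"claw": 95},
    {"delta_pos": [-0.001,0.001,-0.05],"delta_rot": [0,0,0],"claw": 100},
    {"delta_pos": [-0.001,0.001,-0.085],"delta_rot": [0,0,0],"claw": 100},
    {"delta_pos": [-0.001,0.001,-0.115],"delta_rot": [0,0,0],"claw": 100},
  ],
)

```text
time: 20.57
eef_pos: [0.5983, -0.213, 0.2047]
tcp_rot: [0.917, 0.399, 0.003, -0.001]
contact_force: [0.2, -0.2, 0.2]
opening: 1.002
```

```bash
python3 - <<'E'
from h import *
dished("w11"); st=pots("t6"); print(st["eef_pos"],plan([.451,.3027,.2],PSI))
E
```

```text
[210.1158 150.275 ] 4164 [ 0.5971 -0.1451] [0.053  0.053  0.0154] top z 0.10444420665556106 in dish [np.float64(0.03421747178496855), np.float64(0.035501814216614094)]
[271.1669 212.01  ] 3607 [ 0.5973 -0.2112] [0.0536 0.0535 0.015 ] top z 0.10430376210701534 in dish [np.float64(0.031122327037080386), np.float64(-0.030507353281216794)]
[156.2067 215.7983] 3808 [ 0.5288 -0.1515] [0.0543 0.0535 0.0155] top z 0.10422753360473638 in dish [np.float64(-0.034347165792580556), np.float64(0.03256115146388329)]
[161. 237.] [0.451  0.3023] [0.0506 0.0541] GREY
[193. 258.] [0.3965 0.2089] [0.0526 0.0529] coloured
[163. 271.] [0.3559 0.2914] [0.0522 0.0526] coloured
[ 0.6015 -0.2146  0.2129] (array([ 0.2759, -0.463 ,  0.0069]), array([ 0.0135, -0.0084, -0.0058]))
```

View pics/w11.png

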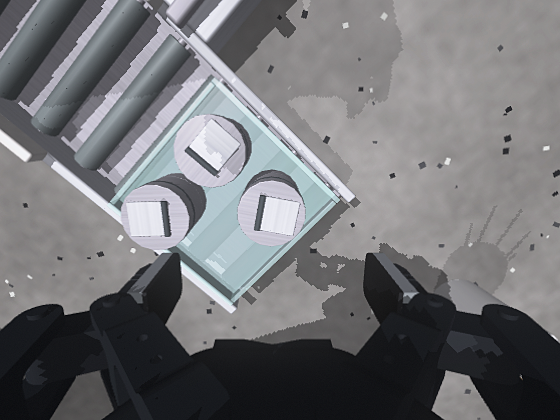

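Three standing: (210,150), (271,212), (156,216). The last one is at (0.451,0.302).

>>> carry_out(
  commands=[
    {"delta_pos": [0.02,-0.034,0],"delta_rot": [0,0,0],"claw": 100},
    {"delta_pos": [0.04,-0.068,0],"delta_rot": [0,0,0],"claw": 100},
    {"delta_pos": [0.06,-0.102,0],"delta_rot": [0,0,0],"claw": 100},
    {"delta_pos": [0.08,-0.136,0],"delta_rot": [0,0,0],"claw": 100},
    {"delta_pos": [0.101,-0.17,0],"delta_rot": [0,0,0],"claw": 100},
    {"delta_pos": [0.121,-0.204,0],"delta_rot": [0,0,0],"claw": 100},
    {"delta_pos": [0.141,-0.238,0],"delta_rot": [0,0,0],"claw": 100},
    {"delta_pos": [0.161,-0.271,0],"delta_rot": [0,0,0],"claw": 100},
  ],
)

```text
time: 21.33
eef_pos: [0.5119, 0.0895, 0.2083]
tcp_rot: [0.917, 0.399, 0.007, 0.004]
contact_force: [0.9, -0.1, -0.0]
opening: 1.003
```

>>> carry_out(
  commands=[
    {"delta_pos": [0.02,-0.034,0],"delta_rot": [0,0,0],"claw": 100},
    {"delta_pos": [0.04,-0.068,0.01],"delta_rot": [0,0,0],"claw": 100},
    {"delta_pos": [0.06,-0.102,0.02],"delta_rot": [0,0,0],"claw": 100},
    {"delta_pos": [0.08,-0.136,0.03],"delta_rot": [0,0,0],"claw": 100},
    {"delta_pos": [0.097,-0.163,0.04],"delta_rot": [0,0,0],"claw": 100},
    {"delta_pos": [0.1,-0.168,0.04],"delta_rot": [0,0,0],"claw": 100},
    {"delta_pos": [0.1,-0.168,0.04],"delta_rot": [0,0,0],"claw": 100},
    {"delta_pos": [0.1,-0.168,0.04],"delta_rot": [0,0,0],"claw": 100},
  ],
)

```text
time: 22.0
eef_pos: [0.4578, 0.277, 0.1669]
tcp_rot: [0.917, 0.399, 0.007, 0.005]
contact_force: [-0.6, -0.5, 1.0]
opening: 1.005
```

```bash
python3 - <<'E'
from h import *
near("w12",.451,.302); print(ctrl.get_state()["eef_pos"])
E
```

```text
[241.007  195.1176] 3699 [0.4505 0.3039] [0.0533 0.0531 0.0122] [206.3198 204.727  215.286 ] plan (array([ 0.0136, -0.0254,  0.1227]), array([ 0.014 , -0.0084, -0.0052]))
[0.4583 0.2765 0.1673]
```

View pics/w12.png

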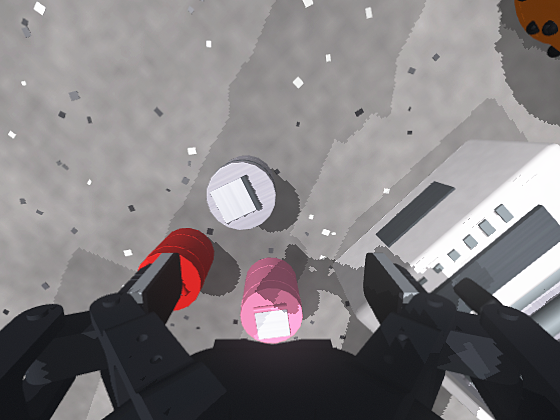

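The last steel canister is at (241,195). The red (180,265) and pink (272,300) look-alikes are clear of the jaw path.

>>> carry_out(
  commands=[
    {"delta_pos": [0.01,-0.018,0],"delta_rot": [0.014,-0.008,0],"claw": 100},
    {"delta_pos": [0.014,-0.025,0.01],"delta_rot": [0.014,-0.008,0],"claw": 100},
    {"delta_pos": [0.014,-0.025,0.04],"delta_rot": [0.014,-0.008,0],"claw": 100},
    {"delta_pos": [0.014,-0.025,0.075],"delta_rot": [0.014,-0.008,0],"claw": 100},
    {"delta_pos": [0.014,-0.025,0.105],"delta_rot": [0.014,-0.008,0],"claw": 100},
    {"delta_pos": [0.014,-0.025,0.122],"delta_rot": [0.014,-0.008,0],"claw": 100},
    {"delta_pos": [0.014,-0.025,0.122],"delta_rot": [0.014,-0.008,0],"claw": 100},
    {"delta_pos": [0.014,-0.025,0.122],"delta_rot": [0.014,-0.008,0],"claw": 80},
  ],
)

```text
time: 22.72
eef_pos: [0.4514, 0.3023, 0.044]
tcp_rot: [0.917, 0.398, -0.001, 0.0]
contact_force: [0.7, 0.4, 1.3]
opening: 0.884
```

>>> carry_out(
  commands=[
    {"delta_pos": [0,0,0],"delta_rot": [0,0,0],"claw": 20},
    {"delta_pos": [0,0,0],"delta_rot": [0,0,0],"claw": 20},
    {"delta_pos": [0,0,0],"delta_rot": [0,0,0],"claw": 20},
    {"delta_pos": [0,0,0],"delta_rot": [0,0,0],"claw": 20},
    {"delta_pos": [0,0,0],"delta_rot": [0,0,0],"claw": 20},
  ],
  force=40,
)

```text
time: 23.13
eef_pos: [0.4531, 0.3027, 0.0461]
tcp_rot: [0.917, 0.398, 0.001, 0.0]
contact_force: [0.2, -1.3, 6.2]
opening: 0.617
```

```bash
python3 - <<'E'
from h import *
print(slot(-1,-1)); print(plan([*slot(-1,-1),.2],PSI))
E
```

```text
[ 0.5334 -0.2169]
(array([-0.3243,  0.4139, -0.154 ]), array([ 0.0017, -0.0025, -0.0077]))
```

>>> carry_out(
  commands=[
    {"delta_pos": [0,0,-0.025],"delta_rot": [0,0,0],"claw": 20},
    {"delta_pos": [0,0,-0.06],"delta_rot": [0,0,0],"claw": 20},
    {"delta_pos": [0,0,-0.1],"delta_rot": [0,0,0],"claw": 20},
    {"delta_pos": [-0.011,0.014,-0.135],"delta_rot": [0,0,0],"claw": 20},
    {"delta_pos": [-0.031,0.04,-0.155],"delta_rot": [0,0,0],"claw": 20},
    {"delta_pos": [-0.055,0.07,-0.157],"delta_rot": [0,0,0],"claw": 20},
    {"delta_pos": [-0.079,0.1,-0.157],"delta_rot": [0,0,0],"claw": 20},
    {"delta_pos": [-0.102,0.13,-0.157],"delta_rot": [0,0,0],"claw": 20},
  ],
)

```text
time: 23.8
eef_pos: [0.4775, 0.1381, 0.2037]
tcp_rot: [0.917, 0.399, 0.002, 0.0]
contact_force: [0.5, 0.2, -0.9]
opening: 0.622
```

>>> carry_out(
  commands=[
    {"delta_pos": [-0.024,0.03,0],"delta_rot": [0,0,0],"claw": 20},
    {"delta_pos": [-0.047,0.06,0],"delta_rot": [0,0,0],"claw": 20},
    {"delta_pos": [-0.071,0.09,0],"delta_rot": [0,0,0],"claw": 20},
    {"delta_pos": [-0.094,0.12,0],"delta_rot": [0,0,0],"claw": 20},
    {"delta_pos": [-0.117,0.15,0],"delta_rot": [0,0,0],"claw": 20},
    {"delta_pos": [-0.14,0.18,0],"delta_rot": [0,0,0],"claw": 20},
    {"delta_pos": [-0.16,0.205,0],"delta_rot": [0,0,0],"claw": 20},
    {"delta_pos": [-0.175,0.225,0],"delta_rot": [0,0,0],"claw": 20},
  ],
)

```text
time: 24.47
eef_pos: [0.5222, -0.1457, 0.2033]
tcp_rot: [0.917, 0.398, 0.002, 0.0]
contact_force: [0.8, -0.2, -0.9]
opening: 0.621
```

```bash
python3 - <<'E'
from h import *
print(plan([*slot(-1,-1),.087],PSI)); grab("wrist","w13")
E
```

```text
(array([-0.0447,  0.0565,  0.1163]), array([ 0.0021, -0.003 , -0.008 ]))
```

View pics/w13.png

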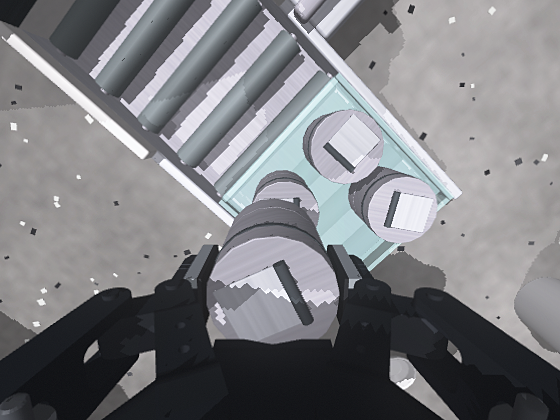

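>>> carry_out(
  commands=[
    {"delta_pos": [-0.02,0.026,0],"delta_rot": [0,0,0],"claw": 20},
    {"delta_pos": [-0.036,0.046,0],"delta_rot": [0,0,0],"claw": 20},
    {"delta_pos": [-0.043,0.054,0],"delta_rot": [0,0,0],"claw": 20},
    {"delta_pos": [-0.044,0.056,0],"delta_rot": [0,0,0],"claw": 20},
    {"delta_pos": [-0.044,0.056,0],"delta_rot": [0,0,0],"claw": 20},
    {"delta_pos": [-0.044,0.056,0.01],"delta_rot": [0,0,0],"claw": 20},
  ],
)

```text
time: 25.02
eef_pos: [0.5348, -0.219, 0.1956]
tcp_rot: [0.918, 0.397, 0.003, 0.004]
contact_force: [1.2, 0.4, -1.1]
opening: 0.618
```

```bash
python3 - <<'E'
from h import *
print(plan([*slot(-1,-1),.087],PSI))
E
```

```text
(array([ 0.0003, -0.0034,  0.1085]), array([ 0.0088, -0.0025, -0.0092]))
```

>>> carry_out(
  commands=[
    {"delta_pos": [0,-0.003,0.02],"delta_rot": [0.008,0,-0.009],"claw": 20},
    {"delta_pos": [0,-0.003,0.045],"delta_rot": [0.008,0,-0.009],"claw": 20},
    {"delta_pos": [0,-0.003,0.07],"delta_rot": [0.008,0,-0.009],"claw": 20},
    {"delta_pos": [0,-0.003,0.09],"delta_rot": [0.008,0,-0.009],"claw": 20},
    {"delta_pos": [0,-0.003,0.103],"delta_rot": [0.008,0,-0.009],"claw": 20},
    {"delta_pos": [0,-0.003,0.107],"delta_rot": [0.008,0,-0.009],"claw": 20},
    {"delta_pos": [0,-0.003,0.108],"delta_rot": [0.008,0,-0.009],"claw": 20},
  ],
)

```text
time: 25.6
eef_pos: [0.533, -0.2162, 0.0866]
tcp_rot: [0.916, 0.402, 0.001, -0.001]
contact_force: [0.4, 0.1, -1.2]
opening: 0.619
```

>>> carry_out(
  commands=[
    {"delta_pos": [0,0,0.001],"delta_rot": [0,0,0],"claw": 66},
    {"delta_pos": [0,0,0.001],"delta_rot": [0,0,0],"claw": 75},
    {"delta_pos": [0,0,0.001],"delta_rot": [0,0,0],"claw": 90},
    {"delta_pos": [0,0,0.0],"delta_rot": [0,0,0],"claw": 95},
    {"delta_pos": [0,0,-0.02],"delta_rot": [0,0,0],"claw": 95},
    {"delta_pos": [0,0,-0.05],"delta_rot": [0,0,0],"claw": 100},
    {"delta_pos": [0,0,-0.085],"delta_rot": [0,0,0],"claw": 100},
    {"delta_pos": [0,0,-0.12],"delta_rot": [0,0,0],"claw": 100},
  ],
)

```text
time: 26.27
eef_pos: [0.5326, -0.2164, 0.2081]
tcp_rot: [0.916, 0.402, 0.001, -0.001]
contact_force: [-0.2, 0.5, 0.4]
opening: 1.0
```

```bash
python3 - <<'E'
from h import *
dished("w14"); st=pots("t7"); print(st["eef_pos"])
p=np.load("pics/t7.npz")["p"]; cv2.imwrite("pics/t7b.png",cv2.resize(p[100:300,100:400,::-1],None,fx=2.6,fy=2.6))
E
```

```text
[272.8458  82.2837] 4780 [ 0.5968 -0.1454] [0.0535 0.0536 0.0149] top z 0.10443651966757564 in dish [np.float64(0.03385800286685531), np.float64(0.03520653391784939)]
[332.5351 151.3828] 4044 [ 0.5972 -0.2117] [0.0529 0.0532 0.0154] top z 0.10435227116679209 in dish [np.float64(0.030985372387242992), np.float64(-0.030954944613888927)]
[212.773  154.9558] 4004 [ 0.5288 -0.1525] [0.0538 0.0528 0.015 ] top z 0.1043604791859095 in dish [np.float64(-0.03441468207165952), np.float64(0.031556231339471524)]
[273.9903 211.2729] 3511 [ 0.5327 -0.2166] [0.0538 0.0536 0.0153] top z 0.10429090375073802 in dish [np.float64(-0.033712012516879816), np.float64(-0.03267907830871781)]
[194. 258.] [0.3965 0.2082] [0.0525 0.0525] coloured
[163. 272.] [0.3559 0.2909] [0.0527 0.0517] coloured
[ 0.5365 -0.2187  0.2177]
```

View pics/w14.png

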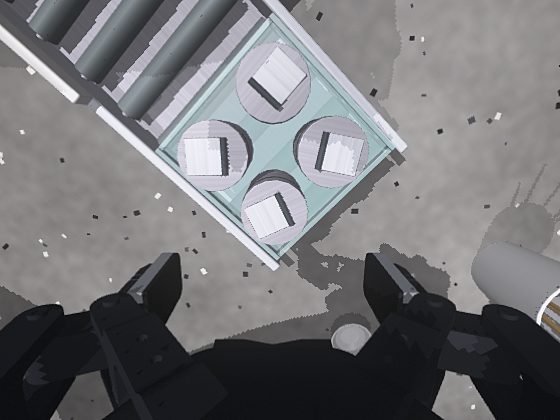

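View pics/t7b.png

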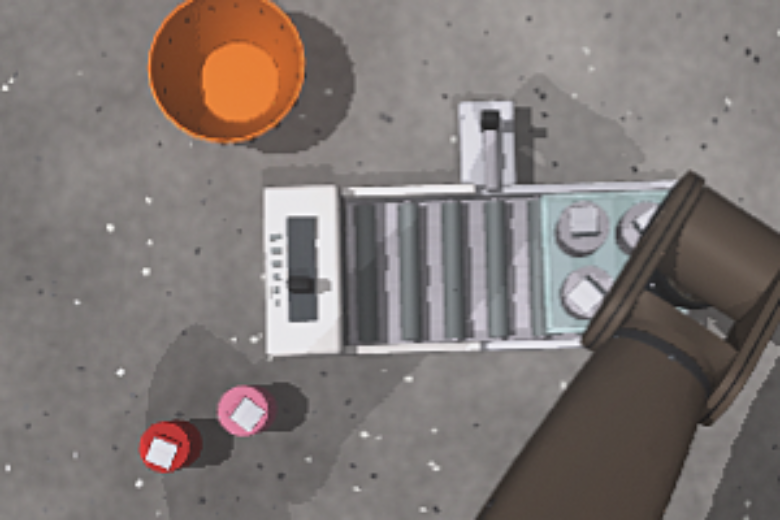

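All four stand in the dish at (273,82), (333,151), (213,155) and (274,211), with tops at 0.104. The lock is out at the open stop. Now to get behind the dish and push.

```bash
python3 - <<'E'
from h import *
print(plan([.57,-.295,.21],YAW+np.pi/2)); print(ctrl.get_state()["qpos"])
E
```

```text
(array([-0.0335,  0.076 ,  0.0066]), array([ 0.0155,  0.0008, -0.7845]))
[-0.5632  0.0992  1.8548  0.0027  1.1726  0.1791]
```

>>> carry_out(
  commands=[
    {"delta_pos": [-0.006,0.014,0],"delta_rot": [0.003,0,-0.11],"claw": 100},
    {"delta_pos": [-0.012,0.027,0],"delta_rot": [0.006,0,-0.22],"claw": 80},
    {"delta_pos": [-0.018,0.041,0],"delta_rot": [0.009,0,-0.33],"claw": 60},
    {"delta_pos": [-0.024,0.054,0],"delta_rot": [0.012,0,-0.44],"claw": 40},
    {"delta_pos": [-0.03,0.067,0],"delta_rot": [0.015,0,-0.55],"claw": 40},
    {"delta_pos": [-0.0335,0.076,0],"delta_rot": [0.015,0,-0.66],"claw": 40},
    {"delta_pos": [-0.0335,0.076,0],"delta_rot": [0.015,0,-0.75],"claw": 40},
    {"delta_pos": [-0.0335,0.076,0.005],"delta_rot": [0.015,0,-0.785],"claw": 40},
  ],
)

```text
time: 27.03
eef_pos: [0.5706, -0.2962, 0.2127]
tcp_rot: [0.691, 0.723, -0.0, 0.002]
contact_force: [0.6, -0.1, -1.0]
opening: 0.404
```

```bash
python3 - <<'E'
from h import *
print(ctrl.get_state()["eef_pos"],plan([.57,-.295,.063],YAW+np.pi/2)); grab("wrist","w15")
E
```

```text
[ 0.5706 -0.2962  0.2127] (array([ 0.0016, -0.0009,  0.1497]), array([0.0022, 0.0025, 0.0032]))
```

View pics/w15.png

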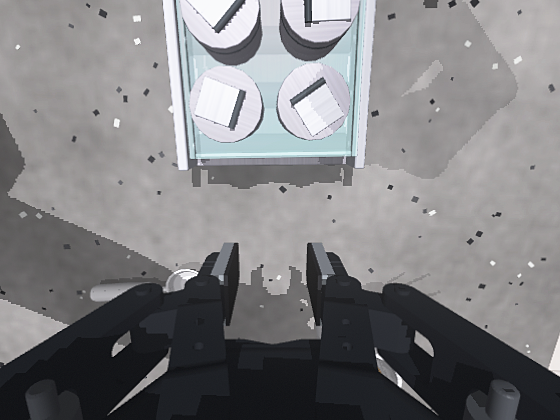

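The dish back wall is at row 158 between the rails, with the gripper behind it on the centreline. Spoon at (180,280) is well clear. Descending.

>>> carry_out(
  commands=[
    {"delta_pos": [0,0,0.035],"delta_rot": [0,0,0],"claw": 40},
    {"delta_pos": [0,0,0.07],"delta_rot": [0,0,0],"claw": 40},
    {"delta_pos": [0,0,0.105],"delta_rot": [0,0,0],"claw": 40},
    {"delta_pos": [0,0,0.135],"delta_rot": [0,0,0],"claw": 40},
    {"delta_pos": [0,0,0.148],"delta_rot": [0,0,0],"claw": 40},
    {"delta_pos": [0,0,0.149],"delta_rot": [0,0,0],"claw": 40},
    {"delta_pos": [0,0,0.149],"delta_rot": [0,0,0],"claw": 40},
  ],
)

```text
time: 27.67
eef_pos: [0.5699, -0.2955, 0.0618]
tcp_rot: [0.691, 0.722, -0.0, -0.0]
contact_force: [0.3, -0.3, 0.1]
opening: 0.399
```

```bash
python3 - <<'E'
from h import *
st,p,d=grab("wrist","w16"); W=cloud("wrist",d,st)
s2,p2,d2=grab("scene","s2"); cv2.imwrite("pics/s2b.png",cv2.resize(p2[130:400,150:450,::-1],None,fx=2.2,fy=2.2))
z=W[...,2]; q=W[(z>.06)&(z<.068)&(np.abs(W[...,0]-.57)<.05)&(W[...,1]<-.22)&(W[...,1]>-.28)]; print(len(q), q.min(0) if len(q) else 0)
e=np.array([[np.cos(YAW),np.sin(YAW)],[-np.sin(YAW),np.cos(YAW)]]); o=np.array([.556,-.081])
print(st["eef_pos"],"tcp dock",e@(st["eef_pos"][:2]-o)); 
E
```

```text
3363 [ 0.52   -0.2599  0.06  ]
[ 0.5699 -0.2955  0.0618] tcp dock [ 0.0051 -0.2149]
```

View pics/w16.png

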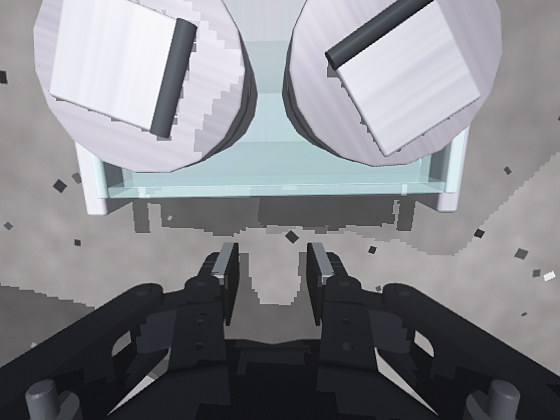

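View pics/s2b.png

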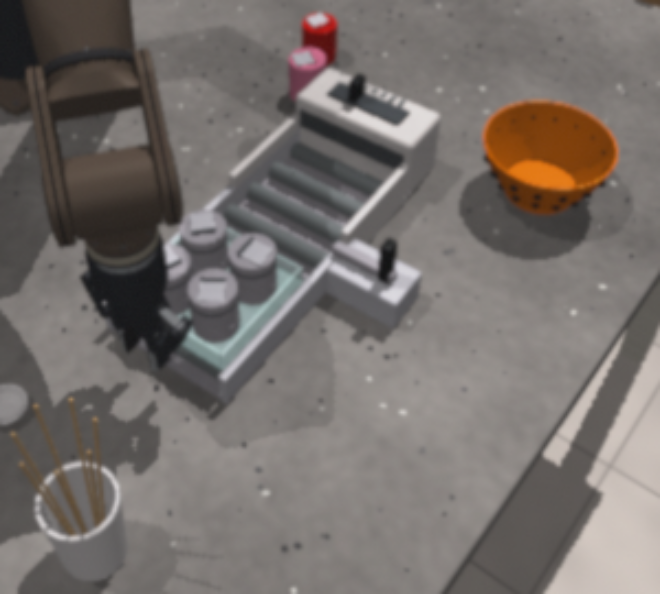

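>>> carry_out(
  commands=[
    {"delta_pos": [0.007,0,0],"delta_rot": [0,0,0],"claw": 40},
    {"delta_pos": [0.014,0,0],"delta_rot": [0,0,0],"claw": 40},
    {"delta_pos": [0.019,0,0],"delta_rot": [0,0,0],"claw": 40},
    {"delta_pos": [0.023,0,0],"delta_rot": [0,0,0],"claw": 40},
    {"delta_pos": [0.027,0,0],"delta_rot": [0,0,0],"claw": 40},
    {"delta_pos": [0.032,0,0],"delta_rot": [0,0,0],"claw": 40},
    {"delta_pos": [0.038,0,0],"delta_rot": [0,0,0],"claw": 40},
    {"delta_pos": [0.045,0,0],"delta_rot": [0,0,0],"claw": 40},
  ],
)

```text
time: 28.43
eef_pos: [0.5695, -0.2519, 0.0648]
tcp_rot: [0.691, 0.722, -0.0, 0.003]
contact_force: [0.0, -2.1, 1.6]
opening: 0.4
```

```bash
python3 - <<'E'
from h import *
grab("wrist","w17"); print(ctrl.get_state()["eef_pos"])
E
```

```text
[ 0.5694 -0.2499  0.0644]
```

View pics/w17.png

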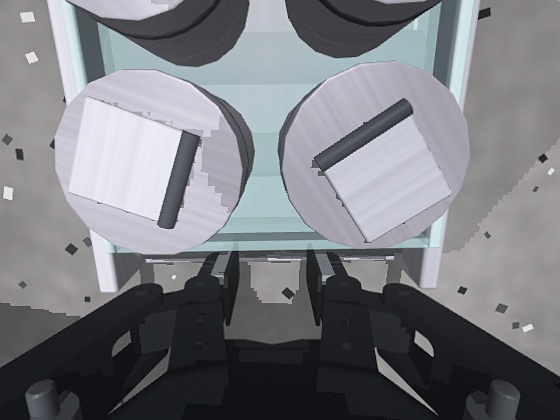

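The finger tips are touching the dish's back wall at row 250 and force is about 2 N. I'll go on pushing, slightly lower.

>>> carry_out(
  commands=[
    {"delta_pos": [0.006,0,0.002],"delta_rot": [0,0,0],"claw": 40},
    {"delta_pos": [0.014,0,0.003],"delta_rot": [0,0,0],"claw": 40},
    {"delta_pos": [0.023,0,0.004],"delta_rot": [0,0,0],"claw": 40},
    {"delta_pos": [0.032,0,0.004],"delta_rot": [0,0,0],"claw": 40},
    {"delta_pos": [0.041,0,0.004],"delta_rot": [0,0,0],"claw": 40},
    {"delta_pos": [0.05,0,0.004],"delta_rot": [0,0,0],"claw": 40},
    {"delta_pos": [0.059,0,0.004],"delta_rot": [0,0,0],"claw": 40},
    {"delta_pos": [0.066,0,0.004],"delta_rot": [0,0,0],"claw": 40},
  ],
)

```text
time: 29.15
eef_pos: [0.5661, -0.1825, 0.06]
tcp_rot: [0.691, 0.723, 0.0, 0.001]
contact_force: [-0.8, -2.4, 1.7]
opening: 0.4
```

>>> carry_out(
  commands=[
    {"delta_pos": [0.007,0,0],"delta_rot": [0,0,0],"claw": 40},
    {"delta_pos": [0.014,0,0],"delta_rot": [0,0,0],"claw": 40},
    {"delta_pos": [0.021,0,0],"delta_rot": [0,0,0],"claw": 40},
    {"delta_pos": [0.028,0,0],"delta_rot": [0,0,0],"claw": 40},
    {"delta_pos": [0.035,0,0],"delta_rot": [0,0,0],"claw": 40},
    {"delta_pos": [0.042,0,0],"delta_rot": [0,0,0],"claw": 40},
    {"delta_pos": [0.049,0,0],"delta_rot": [0,0,0],"claw": 40},
    {"delta_pos": [0.056,0,0],"delta_rot": [0,0,0],"claw": 40},
  ],
)

```text
time: 29.82
eef_pos: [0.5633, -0.1258, 0.0597]
tcp_rot: [0.691, 0.723, 0.0, 0.001]
contact_force: [-0.8, -3.0, 0.9]
opening: 0.4
```

```bash
python3 - <<'E'
from h import *
grab("wrist","w18"); print(ctrl.get_state()["eef_pos"],plan([.57,-.295,.061],YAW+np.pi/2)[1])
E
```

```text
[ 0.5632 -0.1244  0.0595] [ 0.0017 -0.0005  0.0032]
```

View pics/w18.png

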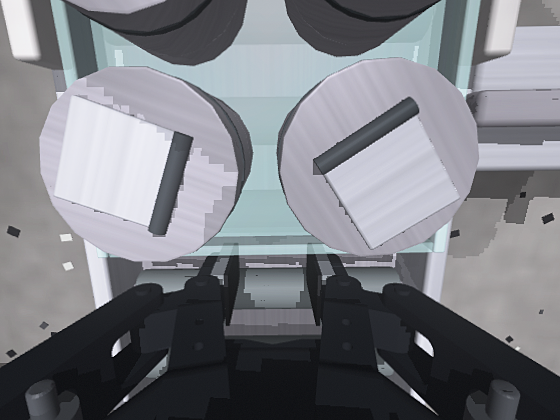

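>>> carry_out(
  commands=[
    {"delta_pos": [0.006,0,0],"delta_rot": [0,0,0],"claw": 40},
    {"delta_pos": [0.012,0,0],"delta_rot": [0,0,0],"claw": 40},
    {"delta_pos": [0.018,0,0],"delta_rot": [0,0,0],"claw": 40},
    {"delta_pos": [0.024,0,0],"delta_rot": [0,0,0],"claw": 40},
    {"delta_pos": [0.03,0,0],"delta_rot": [0,0,0],"claw": 40},
    {"delta_pos": [0.036,0,0],"delta_rot": [0,0,0],"claw": 40},
    {"delta_pos": [0.042,0,0],"delta_rot": [0,0,0],"claw": 40},
    {"delta_pos": [0.047,0,0],"delta_rot": [0,0,0],"claw": 40},
  ],
)

```text
time: 30.53
eef_pos: [0.5609, -0.0766, 0.0595]
tcp_rot: [0.691, 0.723, 0.001, 0.0]
contact_force: [-1.0, -2.3, 1.7]
opening: 0.405
```

>>> carry_out(
  commands=[
    {"delta_pos": [0.003,0,0],"delta_rot": [0,0,0],"claw": 40},
    {"delta_pos": [0.006,0,0],"delta_rot": [0,0,0],"claw": 40},
    {"delta_pos": [0.009,0,0],"delta_rot": [0,0,0],"claw": 40},
    {"delta_pos": [0.012,0,0],"delta_rot": [0,0,0],"claw": 40},
    {"delta_pos": [0.014,0,0],"delta_rot": [0,0,0],"claw": 40},
    {"delta_pos": [0.016,0,0],"delta_rot": [0,0,0],"claw": 40},
  ],
)

```text
time: 31.03
eef_pos: [0.56, -0.0604, 0.0593]
tcp_rot: [0.691, 0.723, 0.001, -0.0]
contact_force: [-0.2, -2.4, 0.2]
opening: 0.401
```

>>> carry_out(
  commands=[
    {"delta_pos": [0.003,0,0],"delta_rot": [0,0,0],"claw": 40},
    {"delta_pos": [0.005,0,0],"delta_rot": [0,0,0],"claw": 40},
    {"delta_pos": [0.007,0,0],"delta_rot": [0,0,0],"claw": 40},
    {"delta_pos": [0.009,0,0],"delta_rot": [0,0,0],"claw": 40},
    {"delta_pos": [0.009,0,0],"delta_rot": [0,0,0],"claw": 40},
  ],
)

```text
time: 31.45
eef_pos: [0.5595, -0.0533, 0.0594]
tcp_rot: [0.69, 0.724, -0.001, 0.002]
contact_force: [-0.5, -9.1, 0.3]
opening: 0.398
```

The force rose to 9 N, which suggests the dish is on the heater. Checking.

```bash
python3 - <<'E'
from h import *
st,p,d=grab("wrist","w19"); print(st["eef_pos"])
s2,p2,d2=grab("top","t8"); cv2.imwrite("pics/t8b.png",cv2.resize(p2[120:300,150:420,::-1],None,fx=2.8,fy=2.8))
E
```

```text
[ 0.5595 -0.0533  0.0594]
```

View pics/w19.png

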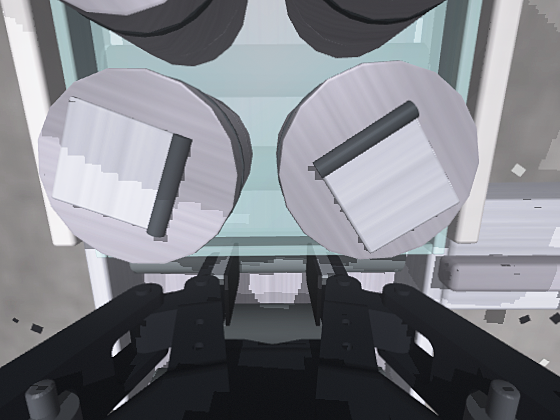

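View pics/t8b.png

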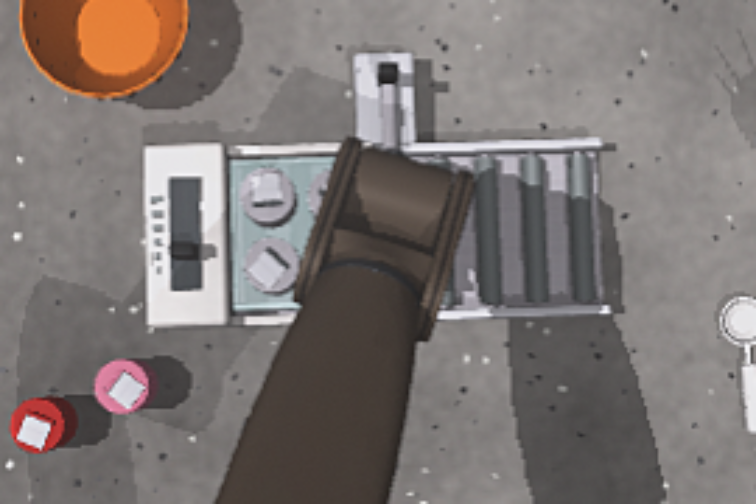

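>>> carry_out(
  commands=[
    {"delta_pos": [0.002,0,0],"delta_rot": [0,0,0],"claw": 40},
    {"delta_pos": [0.002,0,0],"delta_rot": [0,0,0],"claw": 40},
    {"delta_pos": [-0.01,0,0],"delta_rot": [0,0,0],"claw": 40},
    {"delta_pos": [-0.03,0,0],"delta_rot": [0,0,0],"claw": 40},
    {"delta_pos": [-0.04,0,-0.015],"delta_rot": [0,0,0],"claw": 40},
    {"delta_pos": [-0.04,0,-0.05],"delta_rot": [0,0,0],"claw": 40},
    {"delta_pos": [-0.04,0,-0.09],"delta_rot": [0,0,0],"claw": 60},
    {"delta_pos": [-0.04,0,-0.13],"delta_rot": [0,0,0],"claw": 60},
  ],
)

```text
time: 32.22
eef_pos: [0.5607, -0.0928, 0.19]
tcp_rot: [0.691, 0.723, -0.001, -0.0]
contact_force: [1.4, 0.4, -0.2]
opening: 0.597
```

```bash
python3 - <<'E'
from h import *
st,p,d=grab("wrist","w20"); W=cloud("wrist",d,st); z=W[...,2]
e=np.array([[np.cos(YAW),np.sin(YAW)],[-np.sin(YAW),np.cos(YAW)]]); o=np.array([.556,-.081])
D=(W[...,:2]-o)@e.T
m=((z>.094)&(z<.113)&(np.abs(D[...,0])<.075)&(D[...,1]>.02)&(D[...,1]<.188)).astype(np.uint8)
n,l,s,c=cv2.connectedComponentsWithStats(m)
for k in range(1,n):
    if s[k,4]>150: q=D[l==k]; print(c[k],(q.min(0)+q.max(0))/2,np.ptp(q,axis=0),np.median(z[l==k]))
# back wall edge
m=(z>.06)&(z<.068)&(np.abs(D[...,0])<.06)&(D[...,1]>-.02)&(D[...,1]<.07); print("back wall y",np.percentile(D[m][:,1],[1,50]) if m.any() else None)
print(st["eef_pos"],plan([.706,-.047,.2],YAW))
E
```

```text
[215.0427   8.9631] [-0.033  0.125] [0.0448 0.013 ] 0.10351434289813155
[321.7205   6.5223] [0.0352 0.127 ] [0.0408 0.0097] 0.10321528038297907
[316.7778  79.0382] [0.0328 0.0833] [0.0534 0.0536] 0.10440216022897114
[217.9713  81.7625] [-0.0318  0.0815] [0.0538 0.053 ] 0.10440686522555652
back wall y [0.0394 0.0421]
[ 0.5607 -0.0928  0.19  ] (array([0.0408, 0.1422, 0.0026]), array([ 0.0174, -0.0057,  1.5756]))
```

View pics/w20.png

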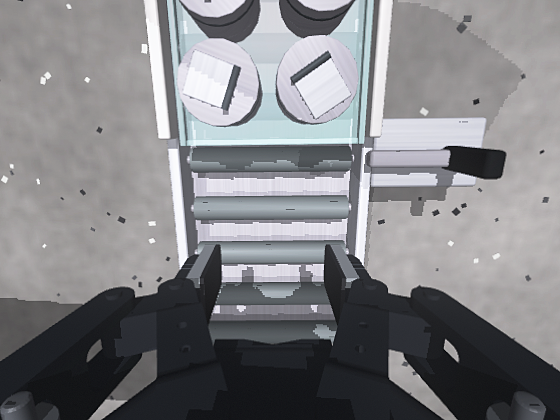

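The dish back wall is at dock y ≈ 0.040, as expected for home; canisters upright. Now close the lock.

>>> carry_out(
  commands=[
    {"delta_pos": [0.005,0.018,0],"delta_rot": [0,0,0.12],"claw": 60},
    {"delta_pos": [0.01,0.036,0],"delta_rot": [0,0,0.24],"claw": 60},
    {"delta_pos": [0.015,0.054,0],"delta_rot": [0,0,0.36],"claw": 60},
    {"delta_pos": [0.02,0.071,0],"delta_rot": [0,0,0.48],"claw": 60},
    {"delta_pos": [0.025,0.089,0],"delta_rot": [0,0,0.6],"claw": 60},
    {"delta_pos": [0.031,0.107,0],"delta_rot": [0,0,0.72],"claw": 60},
    {"delta_pos": [0.036,0.125,0],"delta_rot": [0,0,0.84],"claw": 60},
    {"delta_pos": [0.041,0.142,0],"delta_rot": [0,0,0.96],"claw": 60},
  ],
)

```text
time: 32.93
eef_pos: [0.7068, -0.0462, 0.2021]
tcp_rot: [0.948, 0.32, 0.006, 0.005]
contact_force: [-0.3, -0.1, -0.5]
opening: 0.599
```

```bash
python3 - <<'E'
from h import *
print(plan([.711,-.047,.2],YAW))
E
```

```text
(array([0.0029, 0.0031, 0.0022]), array([ 0.0103, -0.0127,  0.6093]))
```

>>> carry_out(
  commands=[
    {"delta_pos": [0.003,0.003,0],"delta_rot": [0.002,-0.002,0.12],"claw": 60},
    {"delta_pos": [0.003,0.003,0],"delta_rot": [0.004,-0.004,0.24],"claw": 60},
    {"delta_pos": [0.003,0.003,0],"delta_rot": [0.006,-0.006,0.36],"claw": 60},
    {"delta_pos": [0.003,0.003,0],"delta_rot": [0.008,-0.01,0.48],"claw": 60},
    {"delta_pos": [0.003,0.003,0],"delta_rot": [0.01,-0.012,0.58],"claw": 60},
    {"delta_pos": [0.003,0.003,0],"delta_rot": [0.01,-0.012,0.609],"claw": 60},
    {"delta_pos": [0.003,0.003,0],"delta_rot": [0.01,-0.012,0.609],"claw": 60},
  ],
)

```text
time: 33.52
eef_pos: [0.7111, -0.0467, 0.2016]
tcp_rot: [1.0, 0.02, 0.0, -0.001]
contact_force: [0.2, 0.2, -0.1]
opening: 0.602
```

```bash
python3 - <<'E'
from h import *
st,p,d=grab("wrist","w21"); W=cloud("wrist",d,st); z=W[...,2]
q=W[(z>.1)&(z<.112)&(np.abs(W[...,0]-.71)<.03)&(np.abs(W[...,1]+.046)<.03)]; print(len(q),np.percentile(q,[2,98],axis=0))
print(st["eef_pos"],plan([.711,-.047,.09],YAW))
E
```

```text
468 [[ 0.7054 -0.0548  0.1007]
 [ 0.7185 -0.0359  0.1079]]
[ 0.7111 -0.0467  0.2016] (array([-0.0001,  0.0004,  0.1117]), array([-0.0011, -0.0007,  0.0008]))
```

View pics/w21.png

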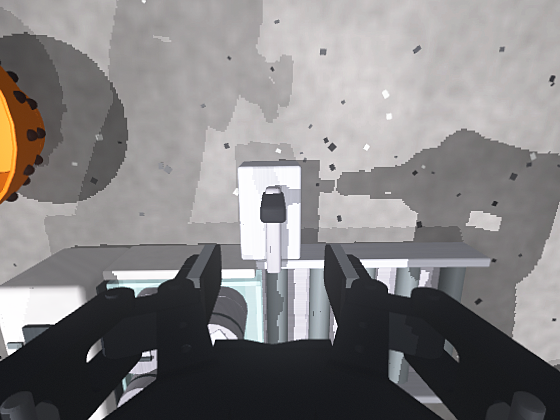

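>>> carry_out(
  commands=[
    {"delta_pos": [0,0,0.03],"delta_rot": [0,0,0],"claw": 60},
    {"delta_pos": [0,0,0.06],"delta_rot": [0,0,0],"claw": 60},
    {"delta_pos": [0,0,0.09],"delta_rot": [0,0,0],"claw": 60},
    {"delta_pos": [0,0,0.108],"delta_rot": [0,0,0],"claw": 60},
    {"delta_pos": [0,0,0.112],"delta_rot": [0,0,0],"claw": 60},
    {"delta_pos": [0,0,0.112],"delta_rot": [0,0,0],"claw": 60},
    {"delta_pos": [0,0,0.112],"delta_rot": [0,0,0],"claw": 0},
    {"delta_pos": [0,0,0.112],"delta_rot": [0,0,0],"claw": 0},
  ],
  force=30,
)

```text
time: 34.23
eef_pos: [0.7127, -0.0469, 0.0924]
tcp_rot: [1.0, 0.021, 0.003, -0.0]
contact_force: [-0.3, 0.1, 0.3]
opening: 0.326
```

>>> carry_out(
  commands=[
    {"delta_pos": [0,0,0],"delta_rot": [0,0,0],"claw": 0},
    {"delta_pos": [0,0,0],"delta_rot": [0,0,0],"claw": 0},
    {"delta_pos": [0,0,0],"delta_rot": [0,0,0],"claw": 0},
    {"delta_pos": [0,0,0],"delta_rot": [0,0,0],"claw": 0},
  ],
)

```text
time: 34.57
eef_pos: [0.7131, -0.0467, 0.0934]
tcp_rot: [1.0, 0.021, 0.003, -0.0]
contact_force: [-1.3, 0.8, 0.3]
opening: 0.227
```

>>> carry_out(
  commands=[
    {"delta_pos": [-0.006,0,0],"delta_rot": [0,0,0],"claw": 0},
    {"delta_pos": [-0.012,0,0],"delta_rot": [0,0,0],"claw": 0},
    {"delta_pos": [-0.018,0,0],"delta_rot": [0,0,0],"claw": 0},
    {"delta_pos": [-0.024,0,0],"delta_rot": [0,0,0],"claw": 0},
    {"delta_pos": [-0.03,0,0],"delta_rot": [0,0,0],"claw": 0},
    {"delta_pos": [-0.036,0,0],"delta_rot": [0,0,0],"claw": 0},
    {"delta_pos": [-0.042,0,0],"delta_rot": [0,0,0],"claw": 0},
    {"delta_pos": [-0.046,0,0],"delta_rot": [0,0,0],"claw": 0},
  ],
)

```text
time: 35.23
eef_pos: [0.6679, -0.0492, 0.0935]
tcp_rot: [1.0, 0.021, 0.006, 0.0]
contact_force: [15.2, -0.1, -12.4]
opening: 0.228
```

>>> carry_out(
  commands=[
    {"delta_pos": [-0.002,0,0],"delta_rot": [0,0,0],"claw": 0},
    {"delta_pos": [-0.002,0,0],"delta_rot": [0,0,0],"claw": 0},
    {"delta_pos": [0,0,0],"delta_rot": [0,0,0],"claw": 35},
    {"delta_pos": [0,0,0],"delta_rot": [0,0,0],"claw": 60},
    {"delta_pos": [0,0,0],"delta_rot": [0,0,0],"claw": 60},
    {"delta_pos": [0,0,-0.03],"delta_rot": [0,0,0],"claw": 60},
    {"delta_pos": [0,0,-0.07],"delta_rot": [0,0,0],"claw": 60},
    {"delta_pos": [0,0,-0.11],"delta_rot": [0,0,0],"claw": 60},
  ],
)

```text
time: 35.9
eef_pos: [0.665, -0.0488, 0.2031]
tcp_rot: [1.0, 0.021, 0.003, -0.0]
contact_force: [0.5, 0.3, 0.6]
opening: 0.605
```

```bash
python3 - <<'E'
from h import *
st,p,d=grab("wrist","w22"); W=cloud("wrist",d,st); z=W[...,2]
q=W[(z>.1)&(z<.112)&(np.abs(W[...,0]-.67)<.03)&(np.abs(W[...,1]+.047)<.02)]; print(len(q),np.percentile(q,[2,98],axis=0))
s2,p2,d2=grab("top","t9"); W=cloud("top",d2); z=W[...,2]
u=np.arange(560)[None]; v=np.arange(420)[:,None]
q=W[(z>.105)&(z<.14)&(u>200)&(u<240)&(v>165)&(v<240)]; print("heatgrip",len(q),q.min(0),q.max(0))
cv2.imwrite("pics/t9b.png",cv2.resize(p2[120:300,150:420,::-1],None,fx=2.8,fy=2.8))
print(st["eef_pos"],plan([.527,.146,.22],YAW))
E
```

```text
468 [[ 0.6598 -0.0577  0.1016]
 [ 0.6735 -0.0388  0.108 ]]
heatgrip 71 [0.5061 0.0821 0.105 ] [0.5959 0.1558 0.1362]
[ 0.665  -0.0488  0.2031] (array([-0.135 , -0.2018, -0.0106]), array([ 0.0052, -0.0265,  0.0008]))
```

View pics/w22.png

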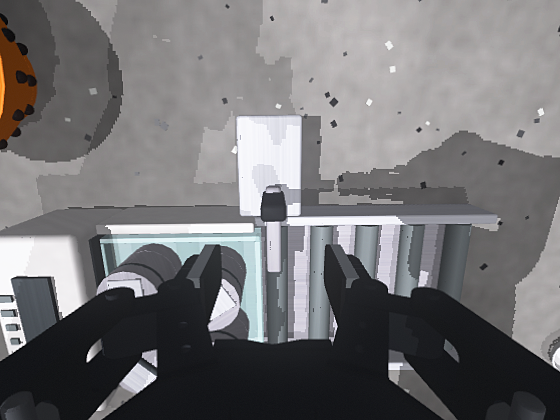

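View pics/t9b.png

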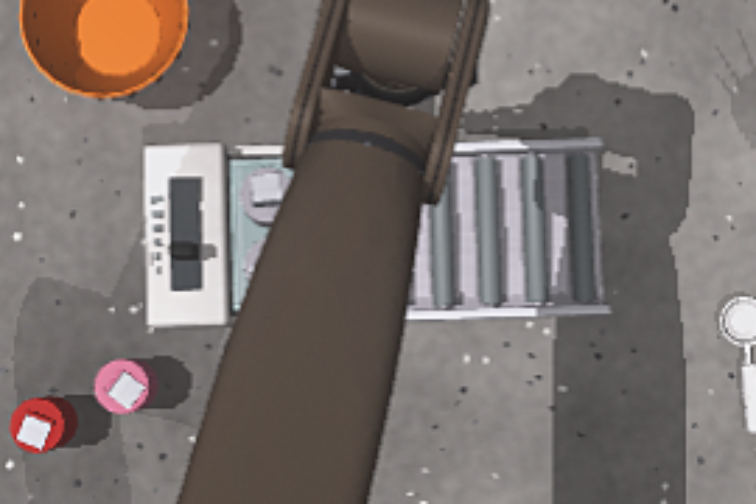

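Lock grip is now at x=0.667, 45 mm in and on its home stop. Next the heat slide: its marks are widest at the far (+x) end.

>>> carry_out(
  commands=[
    {"delta_pos": [-0.02,-0.029,-0.01],"delta_rot": [0,0,0],"claw": 60},
    {"delta_pos": [-0.039,-0.058,-0.015],"delta_rot": [0,0,0],"claw": 60},
    {"delta_pos": [-0.059,-0.087,-0.015],"delta_rot": [0,0,0],"claw": 60},
    {"delta_pos": [-0.078,-0.116,-0.015],"delta_rot": [0,0,0],"claw": 60},
    {"delta_pos": [-0.097,-0.145,-0.015],"delta_rot": [0,0,0],"claw": 60},
    {"delta_pos": [-0.117,-0.174,-0.015],"delta_rot": [0,0,0],"claw": 60},
    {"delta_pos": [-0.13,-0.197,-0.015],"delta_rot": [0,0,0],"claw": 60},
    {"delta_pos": [-0.132,-0.201,-0.015],"delta_rot": [0,0,0],"claw": 60},
  ],
)

```text
time: 36.67
eef_pos: [0.5269, 0.1483, 0.2241]
tcp_rot: [1.0, 0.023, 0.012, 0.002]
contact_force: [0.2, 0.3, 0.7]
opening: 0.603
```

>>> carry_out(
  commands=[
    {"delta_pos": [0,0,0],"delta_rot": [0,0,0],"claw": 60},
    {"delta_pos": [0,0,0],"delta_rot": [0,0,0],"claw": 60},
  ],
)

```text
time: 36.83
eef_pos: [0.5265, 0.1484, 0.2241]
tcp_rot: [1.0, 0.023, 0.012, 0.002]
contact_force: [1.1, -0.4, 0.3]
opening: 0.606
```

```bash
python3 - <<'E'
from h import *
st,p,d=grab("wrist","w23"); W=cloud("wrist",d,st); z=W[...,2]
q=W[(z>.115)&(z<.14)&(np.abs(W[...,0]-.53)<.05)&(np.abs(W[...,1]-.147)<.03)]; print(len(q),np.percentile(q,[2,98],axis=0))
print(st["eef_pos"],plan([.528,.147,.121],YAW))
E
```

```text
647 [[0.5217 0.1365 0.1167]
 [0.535  0.1592 0.1318]]
[0.5265 0.1484 0.2241] (array([-0.0016,  0.0004,  0.1032]), array([ 0.0042, -0.024 ,  0.0038]))
```

View pics/w23.png

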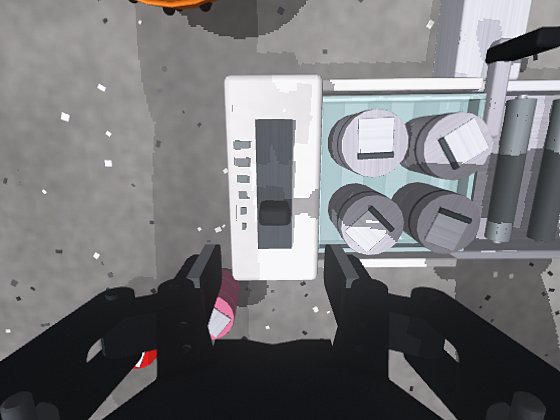

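The heat grip is at (275,212), centre (0.5285,0.148). Mark widths grow toward the far end, and the dish with its four canisters and the lock bar look right. Descending to pinch.

>>> carry_out(
  commands=[
    {"delta_pos": [0,0,0.025],"delta_rot": [0.004,-0.012,0],"claw": 45},
    {"delta_pos": [-0.001,0,0.05],"delta_rot": [0.004,-0.024,0.003],"claw": 45},
    {"delta_pos": [-0.001,0,0.075],"delta_rot": [0.004,-0.024,0.003],"claw": 45},
    {"delta_pos": [-0.001,0,0.092],"delta_rot": [0.004,-0.024,0.003],"claw": 45},
    {"delta_pos": [-0.001,0,0.101],"delta_rot": [0.004,-0.024,0.003],"claw": 45},
    {"delta_pos": [-0.001,0,0.103],"delta_rot": [0.004,-0.024,0.003],"claw": 45},
    {"delta_pos": [-0.001,0,0.103],"delta_rot": [0.004,-0.024,0.003],"claw": 0},
    {"delta_pos": [-0.001,0,0.103],"delta_rot": [0.004,-0.024,0.003],"claw": 0},
  ],
  force=30,
)

```text
time: 37.55
eef_pos: [0.5292, 0.1467, 0.1216]
tcp_rot: [1.0, 0.021, 0.0, 0.001]
contact_force: [1.8, -2.4, -3.9]
opening: 0.273
```

>>> carry_out(
  commands=[
    {"delta_pos": [0,0,0],"delta_rot": [0,0,0],"claw": 0},
    {"delta_pos": [0,0,0],"delta_rot": [0,0,0],"claw": 0},
    {"delta_pos": [0,0,0],"delta_rot": [0,0,0],"claw": 0},
    {"delta_pos": [0,0,0],"delta_rot": [0,0,0],"claw": 0},
  ],
)

```text
time: 37.88
eef_pos: [0.5292, 0.1467, 0.1217]
tcp_rot: [1.0, 0.021, 0.001, 0.001]
contact_force: [2.2, -0.5, -6.3]
opening: 0.271
```

>>> carry_out(
  commands=[
    {"delta_pos": [0.007,0,0],"delta_rot": [0,0,0],"claw": 0},
    {"delta_pos": [0.014,0,0],"delta_rot": [0,0,0],"claw": 0},
    {"delta_pos": [0.021,0,0],"delta_rot": [0,0,0],"claw": 0},
    {"delta_pos": [0.028,0,0],"delta_rot": [0,0,0],"claw": 0},
    {"delta_pos": [0.035,0,0],"delta_rot": [0,0,0],"claw": 0},
    {"delta_pos": [0.042,0,0],"delta_rot": [0,0,0],"claw": 0},
    {"delta_pos": [0.048,0,0],"delta_rot": [0,0,0],"claw": 0},
    {"delta_pos": [0.053,0,0],"delta_rot": [0,0,0],"claw": 0},
  ],
)

```text
time: 38.55
eef_pos: [0.5824, 0.1495, 0.1216]
tcp_rot: [1.0, 0.021, -0.0, 0.0]
contact_force: [-16.8, 2.3, 3.9]
opening: 0.272
```

>>> carry_out(
  commands=[
    {"delta_pos": [0.003,0,0],"delta_rot": [0,0,0],"claw": 0},
    {"delta_pos": [0.006,0,0],"delta_rot": [0,0,0],"claw": 0},
    {"delta_pos": [0.006,0,0],"delta_rot": [0,0,0],"claw": 0},
  ],
)

```text
time: 38.8
eef_pos: [0.5826, 0.1496, 0.1215]
tcp_rot: [1.0, 0.021, -0.011, 0.001]
contact_force: [-22.9, -1.2, 11.5]
opening: 0.271
```

>>> carry_out(
  commands=[
    {"delta_pos": [0,0,0],"delta_rot": [0,0,0],"claw": 30},
    {"delta_pos": [0,0,0],"delta_rot": [0,0,0],"claw": 45},
    {"delta_pos": [0,0,0],"delta_rot": [0,0,0],"claw": 45},
    {"delta_pos": [0,0,-0.03],"delta_rot": [0,0,0],"claw": 45},
    {"delta_pos": [0,0,-0.06],"delta_rot": [0,0,0],"claw": 45},
    {"delta_pos": [0,0,-0.09],"delta_rot": [0,0,0],"claw": 45},
    {"delta_pos": [0,0,-0.12],"delta_rot": [0,0,0],"claw": 45},
    {"delta_pos": [0,0,-0.15],"delta_rot": [0,0,0],"claw": 45},
  ],
)

```text
time: 39.47
eef_pos: [0.587, 0.1496, 0.2742]
tcp_rot: [1.0, 0.021, -0.008, 0.001]
contact_force: [1.8, 0.1, -0.5]
opening: 0.451
```

>>> carry_out(
  commands=[
    {"delta_pos": [-0.02,-0.025,0],"delta_rot": [0,0,0],"claw": 45},
    {"delta_pos": [-0.04,-0.05,0],"delta_rot": [0,0,0],"claw": 45},
    {"delta_pos": [-0.05,-0.08,0],"delta_rot": [0,0,0],"claw": 45},
    {"delta_pos": [-0.05,-0.08,0],"delta_rot": [0,0,0],"claw": 45},
    {"delta_pos": [-0.05,-0.08,0],"delta_rot": [0,0,0],"claw": 45},
  ],
)

```text
time: 39.88
eef_pos: [0.5343, 0.2285, 0.2762]
tcp_rot: [1.0, 0.022, -0.006, 0.001]
contact_force: [0.7, -0.4, 0.8]
opening: 0.449
```

```bash
python3 - <<'E'
from h import *
st,p,d=grab("wrist","w24")
s2,p2,d2=grab("top","t10"); W=cloud("top",d2); z=W[...,2]
e=np.array([[np.cos(YAW),np.sin(YAW)],[-np.sin(YAW),np.cos(YAW)]]); o=np.array([.556,-.083])
D=(W[...,:2]-o)@e.T
def bb(n,m): q=D[m]; print(n,len(q),(q.min(0)+q.max(0))/2 if len(q) else None, np.ptp(q,axis=0) if len(q) else None)
bb("heat",(z>.115)&(z<.14)&(np.abs(D[...,0])<.08)&(np.abs(D[...,1]-.23)<.03))
bb("lock",(z>.095)&(z<.115)&(D[...,0]>.09)&(D[...,0]<.18)&(np.abs(D[...,1]-.027)<.03))
m=((z>.094)&(z<.113)&(np.abs(D[...,0])<.075)&(D[...,1]>.02)&(D[...,1]<.185)).astype(np.uint8)
n,l,s,c=cv2.connectedComponentsWithStats(m)
for k in range(1,n):
    if s[k,4]>100: q=D[l==k]; print("pot",c[k],(q.min(0)+q.max(0))/2,np.ptp(q,axis=0),np.median(z[l==k]))
cv2.imwrite("pics/t10b.png",cv2.resize(p2[90:290,120:420,::-1],None,fx=2.6,fy=2.6)); print(ctrl.get_state()["contact_force"],st["eef_pos"])
E
```

```text
heat 51 [0.0334 0.23  ] [0.0129 0.0236]
lock 40 [0.112  0.0277] [0.0138 0.0194]
pot [245.492  189.1479] [0.0351 0.1488] [0.052  0.0519] 0.10404630825527472
pot [269.866  189.4902] [0.0333 0.0836] [0.0528 0.0518] 0.1042709039420805
pot [247.228  214.1889] [-0.0334  0.1444] [0.0516 0.0517] 0.1035558377124659
pot [270.9148 213.2984] [-0.032   0.0808] [0.0518 0.049 ] 0.1042415167141717
[-0.3324 -0.5865  0.6701] [0.5343 0.2285 0.2762]
```

View pics/t10b.png

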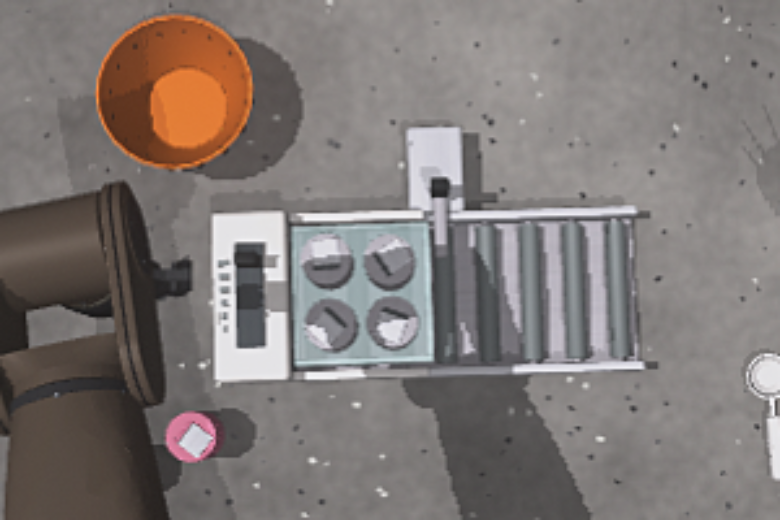

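View pics/w24.png

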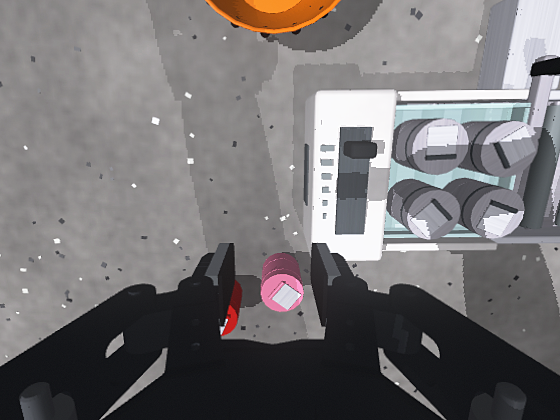

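```bash
python3 - <<'E'
from h import *
for tag,name in (("t10","top"),("w24","wrist")):
    Z=np.load(f"pics/{tag}.npz"); st={k:Z[k] for k in ("tcp_rot","eef_pos")}
    W=cloud(name,Z["d"],st); z=W[...,2]
    box=(np.abs(W[...,0]-.546)<.12)&(np.abs(W[...,1]-.147)<.05)
    h=W[box&(z>.088)&(z<.101)]; g=W[box&(z>.122)&(z<.136)]
    (c,s,a)=cv2.minAreaRect(h[:,:2].astype(np.float32)); gc=(g.min(0)+g.max(0))[:2]/2
    print(name,c,s,a,gc,"grip rel x",(gc-c)@[np.cos(YAW),np.sin(YAW)],len(g))
E
```

```text
top (0.5462149381637573, 0.14626379311084747) (0.17944875359535217, 0.07997623831033707) 2.1158270835876465 [0.5805 0.1482] grip rel x 0.03432941223079002 45
wrist (0.546484649181366, 0.1418149620294571) (0.1787818819284439, 0.09414292126893997) 3.0237927436828613 [0.5803 0.1507] grip rel x 0.03419213476928824 448
```

```bash
python3 - <<'E'
from plant import ctrl
print(ctrl.sign_off())
E
```

```text
the job is handed in; nothing more can be done
None
```

I completed every step in the required order and handed the job in at about 40 s. Sign-off reports no verdict.

What I did:
- **Lock:** slid it out to its open stop.
- **Canisters:** stood all four steel ones two by two in the dish while it was still outside the bay.
- **Dish:** pushed it along the rollers until it met the heater, with contact at about 9 N.
- **Lock and heat:** slid the lock home, then moved the heat selector to its high stop.

Last checks:
- **Canisters:** four tops at 0.104 m, upright, about ±33 mm from the dish centre.
- **Dish:** its back wall was at dock y of about 0.039–0.043 m after the push, where 0.040 is fully home. I did not re-measure it after closing the lock, but the last pictures show it unmoved.
- **Lock:** it travelled 45.3 mm against a 45 mm stroke, and pushed back at 15 N at the stop.
- **Heat selector:** the grip sits 34.3 mm from the heater centre where 35 mm is the end stop, about 0.069 m of the 0.070 m travel. It held at 17–23 N.
- **Bystanders:** I did not touch the colander, skewer cup, spoon, or the pink and red look-alikes.

Two small disagreements: the top and wrist cameras differed by up to about 4 mm on the dock's position along the lane. With my assumed dock origin, the lock grip read 112 mm against a nominal 110. I relied on the contact forces and travel distances there, which agree with the end stops.

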